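Hang the terminal on the run-in hook by its bail

ROBOT

A 7-joint arm with a two-finger parallel gripper is mounted at the origin on the work surface. World frame = base frame: x ahead of the robot, y to its left, z up, the work surface at z = 0. Lengths are in m, angles in rad, forces in N, time in s.
With the tool pointing down it reaches from about 0.4 to 0.85 m from the base axis. Payload 10.4 kg.
Tool frame: the origin (TCP) lies midway between the tips of the shut fingers; the grasp point (between the pads) lies 19 mm behind it; z points along the fingers, y is the line along which they close (so a half turn about z gives the same grasp; the last joint's range is limited). The gripper opens to 87 mm and grips with 3 to 60 N. Pads are 19 mm wide; open, the fingers measure 117 mm over their backs; the gripper's body (75 mm by 190 mm) begins 51 mm behind the grasp point.
Start: joints at [-1.262, 0.332, -0.065, 1.46, 0.022, 1.35, -0.088], TCP at [0.204, 0.591, 0.223] pointing down, gripper open.
Joint ranges: [-2.6, 2.6], [-0.5, 2.12], [-1.47, 1.34], [0.16, 2.42], [-1.27, 4.41], [0.06, 2.06], [-2.6, 2.6]. Speed limits (rad/s): [2.22, 2.22, 2.79, 2.79, 3.14, 3.14, 3.14].

INTERFACE

Orientations are given as [roll, pitch, yaw] about the fixed x, y, z axes, in that order (R = Rz(yaw) Ry(pitch) Rx(roll)).
In Python, from station import bot gives the robot as it stands. The module is installed in compiled form; this text tells all that it offers.
- The arm moves only by the tool step_arm, never from a script. Its argument "plan" is a list of rows, each an object with "xyz": the shift along the tool's x, y, z each as a share of 0.4 m, from -1 to 1, a list of three; "angular": the turn, a rotation vector about the tool's x, y, z each as a share of 180 degrees, from -1 to 1, a list of three; "hand": the opening in per cent of the stroke, from 0 (shut) to 100 (fully open). In form: [{"xyz": [dx, dy, dz], "angular": [wx, wy, wz], "hand": hand}, ...]. A call has exactly 8 rows; each row is the pose to reach, as a shift and turn from the pose commanded when the call began, along the tool's axes at that moment, turning the shorter way round; what a row does not reach only later rows make up. A row lasts 1/12 s, in which the tool goes at most 41.7 mm and 7.16 degrees, less where a joint would pass 70% of its speed; a pose out of reach is approached as far as the arm can. A call with a number of a shift or a turn outside -1 to 1 is refused whole. A call with a gripper value outside its range is refused whole. The fingers move at their own pace and stop on an object; the grip force is fixed at half the most. Time passes only in rows, so rows that repeat a pose let the fingers close, or fill a call up. It gives the time, the measured TCP pose, the force, the opening and the grip force at its end, in the units of the state.
- bot.get_obs(): the state, without advancing time (a new reading comes with each control period).
- bot.grab_frame(name): name is "side" or "top" or "wrist"; returns a dict with "frame" (400x640x3 uint8, blue, green, red), "depth" (400x640 float32, m along the optical axis (not along the pixel's ray), 0 where there is no reading), "intrinsics" (3x3 intrinsics, pixels), "R" (3x3) and "t" (3): a world point X has camera coordinates R X + t. Camera axes: x right, y down, z forward; pixel columns grow to the right and rows downward; lengths in m; the calibration is good to about 2 mm. A picture is of the moment at which its call begins.
- bot.close_job(): hands the job in; it is judged then, once.
The state is a dict: "time": time; "joints": joint angles; "dq": joint speeds; "effort": joint torques, N m; "tcp_pos": TCP position; "orientation": TCP orientation; "wrist_force": force on the tool from outside, world axes, zero at the start; "ft_torque": the same for the moment, N m; "width": finger opening in m; "grip_force": force on a finger pad.
Only numpy, scipy, OpenCV 4.12 (cv2) and the standard library are available. Lean on these libraries where they do the work, as an engineer would, in place of code of your own. Each camera call takes 0.05 s, during which the arm holds its last target. There are 200 camera calls.

TASK

Swing the terminal's carry bail from flat to upright while the terminal stays lying on the mat, then lift the terminal by the bail and hang it on the stand's snap hook: press the middle of the bar down past the sprung keeper until it is fully home in the hook with the keeper closed over it and its weight on the hook, and only then let go. Feel your way in and be gentle with the hook, never knocking or forcing it (under 18 N); keep the terminal roughly level and leave everything else on the bench alone.

Things in the scene. Friction and masses are not known exactly. Their poses are not given: they have to be found in the camera images.
- terminal: The black handheld terminal to hang, lying on the mat: 130 mm long (x), 104 wide (y), 62 high, a hump at each end, a steel stud on each flank. Origin: centre of its underside, z up. Mass with bail 0.28 to 0.48 kg, not reported. The bail swings about the studs, on a line along y 50 mm above the origin. Only this one is in reach; the others far off at the side are stock.
- bail (a joint): Angle of the terminal's U-shaped carry bail, round bar 10 mm thick: 0 to 0.12 as it lies flat, sticking out past the terminal's +x end; pi/2 upright; it can swing over to 3.05. A stiff pivot (0.045 N m) keeps it wherever it is left.
- bail_bar (a point): Middle of the bail's crossbar, on its centre line, 105 mm from the pivot line. The bar runs along the terminal's y; some 96 mm of it is straight (legs 116 mm apart). Flat it is 50 mm or a little more above the mat, 35 mm clear of the terminal; upright 155 mm above the terminal's underside, 93 above its top. The hook takes the middle, so hold the bar to one side (34 mm off leaves a finger room).
- stand: Fixed run-in stand with a snap hook. Origin on the mat straight below the hook's bowl; x points from the hook to the post. Base plate 10 mm thick, x = -25 to 195 mm, 120 wide; post 20 mm thick, at x = 135 mm, 330 high. A flat arm 12 mm wide, 8 thick runs from a clamp on the post to the hook, which opens upward. The clamp's height differs from time to time.
- hook_low (a point): Point of the stand 205 mm above its origin: the LOWEST place of the hook's seat (top face of the arm, in the bowl). The true seat is 0 to 24 mm above this point; its height is NOT reported: find it by feel or by eye. Home, the bar's centre is 5 mm above the seat, at x = -4 to 4 mm.
- hook_high (a point): Point of the stand 261 mm above its origin: top of the hook's nose when set HIGHEST. The nose stands at x = -17 to -9 mm, flaring outward to -22, 32 mm above the seat; the keeper's bracket at x = 23 to 31 mm, 50 above it; nothing of the hook is higher. The arm's underside is 8 mm below the seat. An upright bail goes on from the -x side: bar over the nose, terminal under the arm.
- keeper (a joint): Angle of the hook's sprung keeper, a leaf 36 mm long from the bracket down to the nose: 0 closed; it opens inward and down to some 0.5 and springs back over a bar that is home. The terminal's weight alone does not open it: press the bar down between nose and keeper, up to about 9 N on the hook in all (weight included); it lets the bar by and soon after the bar meets the hard seat.
- tape: Bystander, leave alone: roll of tape lying flat, 60 mm across, 18 mm high. Origin: centre of its underside.
- battery: Bystander, leave alone: black battery pack 68 x 42 x 17 mm lying flat. Origin: centre of its underside.
- cradle_a: Bystander, leave alone: black charging cradle, foot 60 x 66 mm, 70 mm high. Origin: centre of its underside.
- cradle_b: Bystander, leave alone: a second charging cradle of the same shape, foot 60 x 66 mm, 70 mm high. Origin: centre of its underside.
- adapter: Bystander, leave alone: black mains adapter brick 98 x 46 x 30 mm. Origin: centre of its underside.
- screw_tray: Bystander, leave alone: divided black tray for screws 100 x 140 x 28 mm. Origin: centre of its underside.
- driver: Bystander, leave alone: screwdriver 150 mm long with a black handle, lying. Origin: below its middle, on the mat.
There are look-alikes about, which are no part of the job. There is more than one size of the terminal; the one meant has the size given above.

How it is judged:
On the way, in this order (a step that is already met when the one before it is completed fails the run):
1. the bail stands upright (within 0.25 rad) while the terminal still lies flat on the mat (value of joint bail between 1.32 and 1.82 rad and height (world z) of terminal below 0.006 m and angle between terminal's own z axis and vertical below 0.1 rad), for 0.2 s.
2. the bar, with the terminal hanging from the bail, pushes the hook's keeper open (value of joint keeper above 0.25 rad and contact force between terminal and stand above 0.5 N and height (world z) of terminal above 0.03 m).
3. still held by the gripper, the bar is home in the hook, the keeper closed over it and the weight on the hook (value of joint keeper below 0.06 rad and contact force between terminal and stand above 1.5 N and contact force between the fingers and terminal above 1 N and x of bail_bar in the frame of stand between -0.012 and 0.012 m and y of bail_bar in the frame of stand between -0.02 and 0.02 m and z of bail_bar in the frame of stand below 0.245 m and height (world z) of terminal above 0.03 m), for 0.2 s.
At the end, for the whole second after the job is handed in: Terminal hangs off the mat (over 30 mm) on the hook, bar fully home (its middle within 12 mm along and 20 mm across the stand's axis, below 245 mm), keeper closed over it (under 0.06 rad), terminal within 0.4 rad of level and at rest (under 60 mm/s, 0.5 rad/s) (value of joint keeper below 0.06 rad and contact force between terminal and stand above 1.5 N and x of bail_bar in the frame of stand between -0.012 and 0.012 m and y of bail_bar in the frame of stand between -0.02 and 0.02 m and z of bail_bar in the frame of stand below 0.245 m and height (world z) of terminal above 0.03 m and angle between terminal's own z axis and vertical below 0.4 rad and linear speed of terminal below 0.06 m/s and angular speed of terminal below 0.5 rad/s); the robot touches nothing.
It fails at once if the hook or stand is forced or knocked: over 18 N between the terminal with its bail and the stand (contact force between terminal and stand above 18 N).
It fails at once if the gripper pushes the stand with over 18 N (contact force between the fingers and stand above 18 N).
It fails at once if the terminal is tipped more than 0.5 rad (angle between terminal's own z axis and vertical above 0.5 rad).
It fails at once if a bystander is moved more than 20 mm (distance of any of tape, battery, cradle_a, cradle_b, adapter, screw_tray, driver from where it was at the start of the episode above 0.02 m).
It also fails if it takes over 67 s, if anything falls off the work surface, if the arm or the gripper's body presses on something with over 40 N, if the wrist force passes 120 N, or if a joint passes its speed limit or range.

## Working session

There is one attempt and no reset: what is moved stays moved. The work goes in short steps, Python scripts to look and compute and a tool call to move; the robot and the scene stay as the last step left them, time stands still between calls to the robot, and variables do not carry over. Pictures are saved under pics/ and viewed, at most 10 in all, crops included, and the job is handed in when it is done.

Besides the shell and the picture viewer there is one more tool, called by a JSON object that holds its "name" and its "arguments", one argument or row to a line. step_arm: Moves the arm, as the interface text tells. Shift numbers are shares of 0.4 m and turn numbers shares of 180 degrees, none past 1 either way. Its arguments: {"type":"object","properties":{"plan":{"type":"array","items":{"type":"object","properties":{"xyz":{"type":"array","items":{"type":"number"}},"angular":{"type":"array","items":{"type":"number"}},"hand":{"type":"number"}}}}},"required":["plan"]}

```bash
mkdir -p pics; cat > h.py <<'E'
import numpy as np, cv2
from station import bot
def grab(n):
    f=bot.grab_frame(n); np.savez(f'{n}.npz',**f); return f
def cloud(f):
    K=np.array(f['intrinsics']);R=np.array(f['R']);t=np.array(f['t']);d=f['depth']
    v,u=np.mgrid[:d.shape[0],:d.shape[1]]
    P=np.stack([(u-K[0,2])*d/K[0,0],(v-K[1,2])*d/K[1,1],d],-1)
    W=(P-t)@R; W[d==0]=np.nan; return W
E
python3 - <<'E'
from h import *
a=grab('top');b=grab('side')
cv2.imwrite('pics/a.png',a['frame']);cv2.imwrite('pics/b.png',b['frame'])
for f in(a,b): print(-np.array(f['R']).T@f['t'])
print({k:np.round(v,3) for k,v in bot.get_obs().items()})
E
```

```text
[ 0.25260816 -0.00325669  1.52943756]
[ 0.12341919 -1.04082482  0.86224529]
{'time': np.float64(0.1), 'joints': array([-1.262,  0.333, -0.065,  1.461,  0.022,  1.35 , -0.089]), 'dq': array([-0.001,  0.   , -0.001, -0.004, -0.   ,  0.002,  0.001]), 'effort': array([ 1.0000e-03, -6.2455e+01,  2.4000e-02, -3.9072e+01, -6.2000e-02,
        3.7000e-02,  0.0000e+00]), 'tcp_pos': array([0.203, 0.591, 0.222]), 'orientation': array([-3.14,  0.  ,  2.81]), 'wrist_force': array([ 0.369, -0.742, -0.456]), 'ft_torque': array([-0.012, -0.035, -0.018]), 'grip_force': np.float64(0.0), 'width': np.float64(0.087)}
```

View pics/a.png

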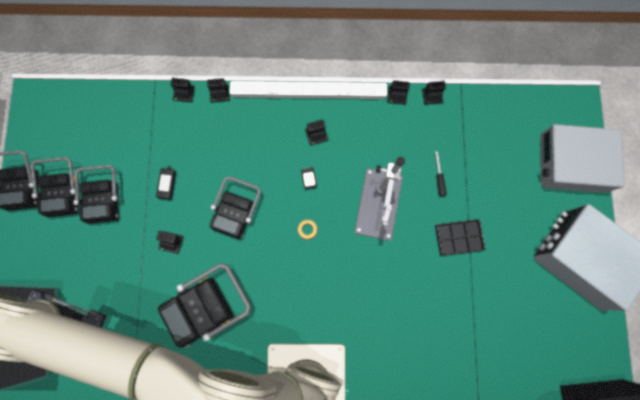

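View pics/b.png

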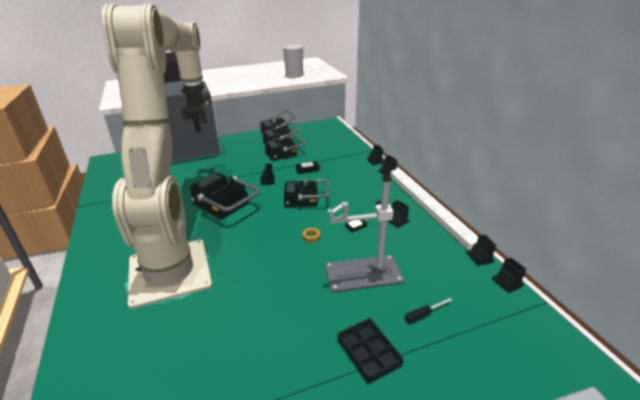

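The top view shows two candidate terminals, at (235,210) and a larger one at (205,305). The stand is at (380,200), with its hook end near (385,230) and its post near (390,170). Next I measure sizes and poses.

```bash
cat >> h.py <<'E'
def load(n): return dict(np.load(f'{n}.npz'))
def rect(P):
    (c,s,a)=cv2.minAreaRect(P.astype(np.float32)); return np.round(c,4),np.round(s,4),round(a,1)
E
python3 - <<'E'
from h import *
a=load('top');W=cloud(a);hsv=cv2.cvtColor(a['frame'],cv2.COLOR_BGR2HSV)
print('K',a['intrinsics'][0])
for name,(u0,u1,v0,v1) in dict(small=(203,270,170,245),big=(150,255,258,350)).items():
    w=W[v0:v1,u0:u1].reshape(-1,3);h=hsv[v0:v1,u0:u1].reshape(-1,3)
    z=w[:,2]
    blk=(h[:,2]<75)&(z>.03)
    print(name,'zmax',np.nanpercentile(z,[90,95,99]),'body',rect(w[blk][:,:2]),blk.sum())
    gr=(h[:,1]<60)&(h[:,2]>85)&(z>.03)
    print(' grey',rect(w[gr][:,:2]),'z',np.median(z[gr]),gr.sum(),'mean',w[gr].mean(0))
    al=z>.03; print(' all',rect(w[al][:,:2]),cv2.boxPoints(cv2.minAreaRect(w[al][:,:2].astype(np.float32))).round(3).tolist())
w=W[145:250,345:415].reshape(-1,3)
for lo,hi in((.004,.02),(.15,.27),(.19,.22),(.22,.25),(.27,.4)):
    m=(w[:,2]>lo)&(w[:,2]<hi); print('stand',lo,hi,m.sum(), rect(w[m][:,:2]) if m.sum()>3 else '')
b=load('side');w=cloud(b)[150:295,315:420].reshape(-1,3)
for lo,hi in((.004,.02),(.15,.19),(.19,.2),(.2,.21),(.21,.22),(.22,.23),(.23,.24),(.24,.26),(.26,.29),(.29,.4)):
    m=(w[:,2]>lo)&(w[:,2]<hi)&(w[:,0]<.75)&(w[:,1]<.1); print('side',lo,hi,m.sum(), rect(w[m][:,:2]) if m.sum()>3 else '')
cv2.imwrite('pics/c.png',np.hstack([cv2.resize(a['frame'][140:250,340:420],None,fx=5,fy=5,interpolation=2)[:,:],cv2.resize(b['frame'][190:300,320:410],None,fx=4.4,fy=5,interpolation=2)]))
E
```

```text
K [481.29378351   0.         313.88947275]
small zmax [0.06083424 0.06351241 0.06704607] body (array([0.5086, 0.2351]), array([0.1021, 0.1264]), 70.3) 642
 grey (array([0.5356, 0.2278]), array([0.1285, 0.1663]), 69.5) z 0.05783866767592448 770 mean [0.51899442 0.22877667 0.0563674 ]
 all (array([0.5311, 0.2295]), array([0.1285, 0.1759]), 69.6) [[0.4259999990463257, 0.20000000298023224], [0.5910000205039978, 0.13899999856948853], [0.6359999775886536, 0.2590000033378601], [0.47099998593330383, 0.3199999928474426]]
big zmax [0.08631154 0.08867647 0.09363456] body (array([0.211 , 0.3294]), array([0.1441, 0.1778]), 31.1) 2077
 grey (array([0.2301, 0.2987]), array([0.1783, 0.2304]), 30.7) z 0.08041475806045635 1369 mean [0.2217959  0.3077822  0.09980244]
 all (array([0.2271, 0.3047]), array([0.1792, 0.2436]), 30.6) [[0.08799999952316284, 0.36399999260902405], [0.21199999749660492, 0.15399999916553497], [0.3659999966621399, 0.24500000476837158], [0.24199999868869781, 0.45500001311302185]]
stand 0.004 0.02 2578 (array([ 0.5807, -0.2384]), array([0.2289, 0.3483]), 89.7)
stand 0.15 0.27 482 (a
[... 364 characters left out ...]
, 69.9)
side 0.15 0.19 83 (array([ 0.6005, -0.2438]), array([0.0131, 0.0198]), 57.5)
side 0.19 0.2 15 (array([ 0.6005, -0.2451]), array([0.0072, 0.0168]), 68.8)
side 0.2 0.21 23 (array([ 0.543 , -0.2339]), array([0.0127, 0.1557]), 72.1)
side 0.21 0.22 245 (array([ 0.5376, -0.2327]), array([0.0318, 0.1715]), 79.8)
side 0.22 0.23 111 (array([ 0.5376, -0.235 ]), array([0.1596, 0.0729]), 8.1)
side 0.23 0.24 140 (array([ 0.5388, -0.2327]), array([0.1671, 0.0675]), 4.5)
side 0.24 0.26 122 (array([ 0.5345, -0.2259]), array([0.0183, 0.1723]), 77.6)
side 0.26 0.29 98 (array([ 0.5469, -0.2302]), array([0.0168, 0.1322]), 74.4)
side 0.29 0.4 143 (array([ 0.6026, -0.2406]), array([0.0217, 0.0236]), 61.9)
```

View pics/c.png

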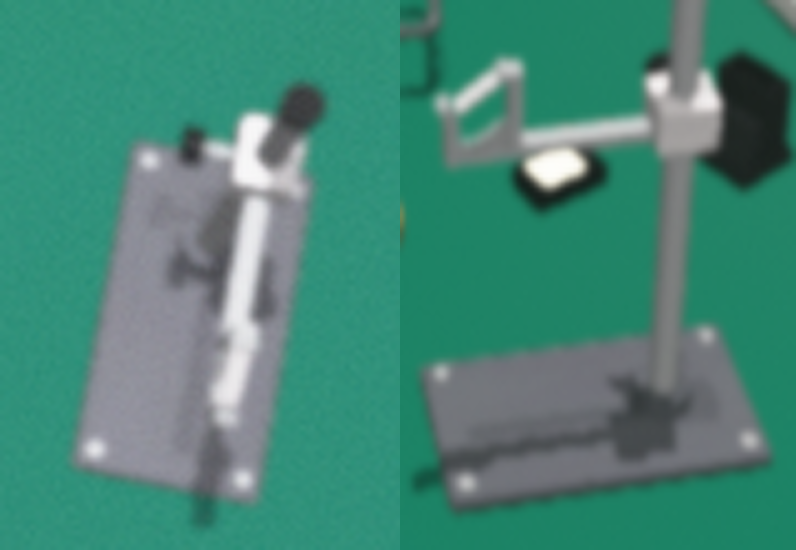

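The left crop shows the stand plate, with the arm running from the clamp down to the hook. The right crop shows the nose at (443,100), the keeper bracket at (510,70), and the arm sloping to the clamp at (680,110). The smaller terminal matches 130x104. Next I locate the stand.

```bash
cat >> h.py <<'E'
def ray(f,u,v):
    K=f['intrinsics'];R=f['R'];o=-R.T@f['t'];d=R.T@np.array([(u-K[0,2])/K[0,0],(v-K[1,2])/K[1,1],1.]);return o,d
def onplane(f,u,v,n,p):
    o,d=ray(f,u,v);return o+d*(n@(p-o))/(n@d)
E
python3 - <<'E'
from h import *
a=load('top');b=load('side')
hsv=cv2.cvtColor(a['frame'],cv2.COLOR_BGR2HSV)
m=((hsv[...,1]<75)&(hsv[...,2]>50)).astype(np.uint8); m[:, :345]=0;m[:,412:]=0;m[:160]=0;m[250:]=0
# edge points per row in plate, ray onto z=.01
n,l,s,c=cv2.connectedComponentsWithStats(m);k=1+s[1:,4].argmax();ys,xs=np.nonzero(l==k);print(s[k])
P=[]
for y in range(170,238):
    x=xs[ys==y]; P+= [onplane(a,x.min(),y,np.array([0,0,1.]),np.array([0,0,.01]))[:2],onplane(a,x.max(),y,np.array([0,0,1.]),np.array([0,0,.01]))[:2]]
print(rect(np.array(P)))
# white screws from crop c: top crop px/5+(340,140) ; side crop /(4.4,5)+(320,190)
T=np.array([(149,159),(95,448),(243,480)])/5+[340,140]
S=(np.array([(442,372),(466,482),(749,440),(707,335)])-[400,0])/[4.4,5]+[320,190]
z=np.array([0,0,1.]);p=np.array([0,0,.011])
for u,v in T: print('top screw',onplane(a,u-.4,v-.4,z,p).round(4))
for u,v in S: print('side screw',onplane(b,u-.4,v-.4,z,p).round(4))
E
```

```text
[ 355  160   49   81 2702]
(array([ 0.5613, -0.2327]), array([0.1206, 0.2346]), 78.7)
top screw [ 0.6607 -0.2039  0.011 ]
top screw [ 0.4701 -0.1663  0.011 ]
top screw [ 0.4502 -0.2603  0.011 ]
side screw [ 0.4699 -0.1624  0.011 ]
side screw [ 0.4496 -0.2558  0.011 ]
side screw [ 0.6399 -0.2945  0.011 ]
side screw [ 0.6596 -0.2013  0.011 ]
```

```bash
cat >> h.py <<'E'
SO=np.array([.4718,-.2134,0]);SY=np.deg2rad(-11.5)
SR=np.array([[np.cos(SY),-np.sin(SY),0],[np.sin(SY),np.cos(SY),0],[0,0,1]])
def st(W): return (np.asarray(W)-SO)@SR
E
python3 - <<'E'
from h import *
a=load('top');b=load('side')
n=SR[:,1]
for nm,q in dict(nosetop=(443,97),bracktop=(510,60),bracktop2=(522,66),noseL=(445,165),armtop_bracket=(524,130),armbot_brk=(524,150),armtop_clamp=(645,118),armbot_clamp=(645,138),bowl=(465,140)).items():
    u,v=(np.array(q)-[400,0])/[4.4,5]+[320,190]-.4
    print(nm,st(onplane(b,u,v,n,SO)).round(4))
for nm in('top','side'):
    f=load(nm);w=st(cloud(f)).reshape(-1,3)
    for x0 in (-20,-10,0,10,20,30,50,70,90):
        m=(abs(w[:,0]-x0/1e3)<.005)&(abs(w[:,1])<.025)&(w[:,2]>.18)
        if m.sum(): print(nm,x0,m.sum(),'y',np.median(w[m,1]).round(4),'z',np.percentile(w[m,2],[5,50,95]).round(4))
E
```

```text
nosetop [-0.0189 -0.      0.2519]
bracktop [ 0.0225 -0.      0.2705]
bracktop2 [0.03   0.     0.2657]
noseL [-0.0179 -0.      0.2066]
armtop_bracket [ 0.0321 -0.      0.2235]
armbot_brk [ 0.0323 -0.      0.21  ]
armtop_clamp [ 0.1097 -0.      0.2215]
armbot_clamp [ 0.1105 -0.      0.2078]
bowl [-0.0053 -0.      0.2218]
top -20 19 y -0.0001 z [0.2138 0.2463 0.253 ]
top -10 21 y 0.0011 z [0.214  0.245  0.2503]
top 0 21 y 0.0012 z [0.2168 0.2515 0.2566]
top 10 26 y 0.0012 z [0.22   0.2554 0.2661]
top 20 31 y 0.0016 z [0.2209 0.2636 0.2686]
top 30 13 y 0.0023 z [0.2161 0.2634 0.2681]
top 50 17 y -0.0014 z [0.2138 0.2171 0.2216]
top 70 16 y -0.0008 z [0.2123 0.2174 0.2207]
top 90 16 y -0.0014 z [0.2111 0.2168 0.2197]
side -20 32 y -0.0029 z [0.2128 0.2379 0.2498]
side -10 37 y -0.0041 z [0.2122 0.2302 0.2481]
side 0 32 y -0.0018 z [0.2119 0.219  0.2559]
side 10 36 y -0.0022 z [0.2109 0.2226 0.2609]
side 20 63 y -0.0019 z [0.2121 0.2327 0.2665]
side 30 45 y -0.0039 z [0.2134 0.2353 0.2662]
side 50 18 y -0.0025 z [0.2121 0.2172 0.2188]
side 70 17 y -0.0017 z [0.2129 0.2175 0.2185]
side 90 20 y -0.0035 z [0.2101 0.2164 0.2192]
```

```bash
cat >> h.py <<'E'
from scipy.spatial.transform import Rotation as Ro
TY=np.deg2rad(-20.3);TO=np.array([.510,.2368,0]);TR=Ro.from_euler('z',TY).as_matrix()
def down(yaw): return Ro.from_euler('xyz',[np.pi,0,yaw]).as_matrix()   # tool y heading = yaw-90deg
def cur():
    o=bot.get_obs(); return np.array(o['tcp_pos']),Ro.from_euler('xyz',o['orientation']).as_matrix(),o
def rows(T):  # list of (p,R)
    p0,R0,_=cur()
    for p,R in T:
        print((R0.T@(np.array(p)-p0)/.4).round(3).tolist(),(Ro.from_matrix(R0.T@R).as_rotvec()/np.pi).round(3).tolist())
E
python3 - <<'E'
from h import *
for n in('top','side'):
    w=(cloud(load(n))-TO)@TR; w=w.reshape(-1,3)
    m=(w[:,0]>.09)&(w[:,0]<.125)&(abs(w[:,1])<.045)&(w[:,2]>.03)
    q=w[m];print(n,len(q),'x',np.median(q[:,0]).round(4),'z',np.percentile(q[:,2],[50,90]).round(4),'slope',np.polyfit(q[:,1],q[:,0],1).round(4))
    m=(w[:,0]>-.07)&(w[:,0]<.12)&(w[:,2]>.03)&(abs(w[:,1])<.08);print(np.percentile(w[m],[1,99],axis=0).round(4))
bar=TO+TR@np.array([.105,.034,.055])
rows([(bar+[0,0,.1],down(TY+np.pi/2))]);print(bar)
E
```

```text
top 88 x 0.1042 z [0.0565 0.0603] slope [-0.0099  0.1044]
[[-0.0635 -0.0611  0.0322]
 [ 0.1079  0.0619  0.0683]]
side 29 x 0.1063 z [0.057  0.0594] slope [-0.0325  0.1055]
[[-0.0609 -0.0628  0.0308]
 [ 0.1081  0.0627  0.0663]]
[-1.277, -0.507, 0.168] [-0.0, 0.0, 0.507]
[0.62027415 0.23225998 0.055     ]
```

{"name": "step_arm", "arguments": {
  "plan": [
    {"xyz": [-0.09, -0.036, 0], "angular": [0, 0, 0.035], "hand": 60},
    {"xyz": [-0.18, -0.072, 0], "angular": [0, 0, 0.07], "hand": 60},
    {"xyz": [-0.27, -0.108, 0], "angular": [0, 0, 0.105], "hand": 60},
    {"xyz": [-0.36, -0.144, 0], "angular": [0, 0, 0.14], "hand": 60},
    {"xyz": [-0.45, -0.18, 0], "angular": [0, 0, 0.175], "hand": 60},
    {"xyz": [-0.54, -0.216, 0], "angular": [0, 0, 0.21], "hand": 60},
    {"xyz": [-0.63, -0.252, 0], "angular": [0, 0, 0.245], "hand": 60},
    {"xyz": [-0.72, -0.288, 0], "angular": [0, 0, 0.28], "hand": 60}
  ]
}}

```text
time: 0.77
tcp_pos: [0.4394, 0.3866, 0.2224]
orientation: [-3.141, -0.0, 1.925]
wrist_force: [-0.5, 0.5, -0.0]
width: 0.0533
grip_force: 0.0
```

```bash
python3 - <<'E'
from h import *
bar=TO+TR@np.array([.105,.034,.054])
rows([(bar+[0,0,.1],down(TY+np.pi/2))]);print(cur())
E
```

```text
[-0.519, 0.291, 0.171] [-0.0, 0.0, 0.225]
(array([0.43937813, 0.38658636, 0.22241403]), array([[-3.46646314e-01,  9.37995881e-01, -2.47110876e-04],
       [ 9.37995913e-01,  3.46646305e-01, -8.07234384e-05],
       [ 9.94181919e-06, -2.59771474e-04, -9.99999966e-01]]), {'time': 0.7667, 'joints': array([-0.97414439,  0.24196146,  0.20797201,  1.58283419, -0.05118057,
        1.32236204, -0.40546482]), 'dq': array([ 0.44890159,  0.1197074 ,  0.43274131, -0.11699074, -0.12719716,
        0.01594247, -0.420781  ]), 'effort': array([ -3.40649262, -56.93959236,   0.98865017, -37.43585229,
         0.24282625,   0.20309156,   0.87231662]), 'tcp_pos': array([0.43937813, 0.38658636, 0.22241403]), 'orientation': array([-3.14133288e+00, -9.94181919e-06,  1.92478968e+00]), 'wrist_force': array([-0.46374105,  0.49075039, -0.00121118]), 'ft_torque': array([-0.02136228, -0.04603714,  0.00204364]), 'grip_force': 0.0, 'width': 0.05329244568057438})
```

{"name": "step_arm", "arguments": {
  "plan": [
    {"xyz": [-0.075, 0.042, 0.0], "angular": [0, 0, 0.032], "hand": 60},
    {"xyz": [-0.15, 0.083, 0.02], "angular": [0, 0, 0.065], "hand": 60},
    {"xyz": [-0.225, 0.125, 0.05], "angular": [0, 0, 0.097], "hand": 60},
    {"xyz": [-0.3, 0.167, 0.08], "angular": [0, 0, 0.13], "hand": 60},
    {"xyz": [-0.375, 0.208, 0.11], "angular": [0, 0, 0.162], "hand": 60},
    {"xyz": [-0.45, 0.25, 0.14], "angular": [0, 0, 0.195], "hand": 60},
    {"xyz": [-0.519, 0.291, 0.171], "angular": [0, 0, 0.225], "hand": 60},
    {"xyz": [-0.519, 0.291, 0.171], "angular": [0, 0, 0.225], "hand": 60}
  ]
}}

```text
time: 1.43
tcp_pos: [0.6232, 0.2272, 0.1508]
orientation: [3.141, 0.006, 1.209]
wrist_force: [-0.7, -1.1, -0.3]
width: 0.0521
grip_force: 0.0
```

```bash
python3 - <<'E'
from h import *
f=grab('wrist');cv2.imwrite('pics/w1.png',f['frame'])
bar=TO+TR@np.array([.105,.034,.054])
rows([(bar+[0,0,-.019],down(TY+np.pi/2))]);print(cur()[2]['joints'])
print(-f['R'].T@f['t'],f['R'])
for y in(-.048,0,.034,.048):
    c=f['R']@(TO+TR@np.array([.105,y,.054]))+f['t'];print((f['intrinsics']@c/c[2]).round(1))
E
```

```text
[0.005, -0.005, 0.292] [-0.0, 0.001, -0.0]
[-0.7219849   0.4789735   0.40925784  1.45802745 -0.19153036  1.24784748
 -0.64693131]
[0.65018415 0.30025168 0.31232398] [[ 9.35670534e-01 -3.52874780e-01  2.04962364e-04]
 [-3.38288541e-01 -8.96828596e-01  2.85060226e-01]
 [-1.00406748e-01 -2.66791791e-01 -9.58509585e-01]]
[317.3 289.9   1. ]
[316.8 238.7   1. ]
[316.3 199.4   1. ]
[316.1 182.3   1. ]
```

View pics/w1.png

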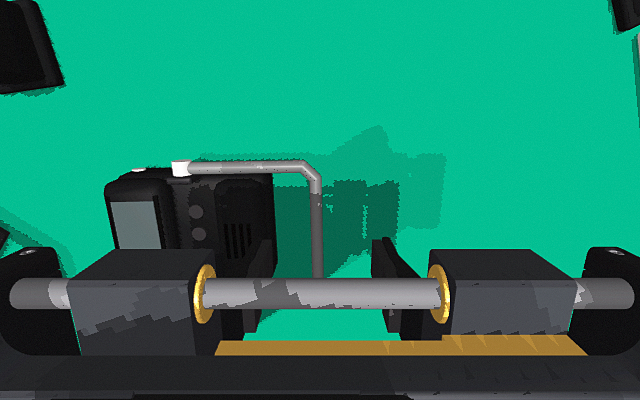

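The bar crosses u≈318 and the +y leg lies at v≈168, which matches the prediction (316, about 171). The open fingers straddle the bar, so I descend and grip.

{"name": "step_arm", "arguments": {
  "plan": [
    {"xyz": [0.002, -0.002, 0.08], "angular": [0, 0, 0], "hand": 60},
    {"xyz": [0.005, -0.005, 0.16], "angular": [0, 0, 0], "hand": 60},
    {"xyz": [0.005, -0.005, 0.24], "angular": [0, 0, 0], "hand": 60},
    {"xyz": [0.005, -0.005, 0.292], "angular": [0, 0, 0], "hand": 60},
    {"xyz": [0.005, -0.005, 0.292], "angular": [0, 0, 0], "hand": 30},
    {"xyz": [0.005, -0.005, 0.292], "angular": [0, 0, 0], "hand": 5},
    {"xyz": [0.005, -0.005, 0.292], "angular": [0, 0, 0], "hand": 5},
    {"xyz": [0.005, -0.005, 0.292], "angular": [0, 0, 0], "hand": 5}
  ]
}}

```text
time: 2.15
tcp_pos: [0.6201, 0.2382, 0.0396]
orientation: [3.14, -0.002, 1.224]
wrist_force: [0.5, -0.3, 1.3]
width: 0.0334
grip_force: 0.0
```

```bash
python3 - <<'E'
from h import *
p0,R0,o=cur();print(o['width'],o['grip_force'],o['wrist_force'],p0)
piv=TO+[0,0,.05]; ey=TR[:,1]
T=[]
for k in range(1,9):
    Q=Ro.from_rotvec(-ey*np.deg2rad(6*k)).as_matrix(); T.append((piv+Q@(p0-piv),Q@R0))
rows(T)
E
```

```text
0.03339204281804141 0.0 [ 0.4554978  -0.25460935  1.25757035] [0.62011122 0.23817003 0.03955962]
[0.0, 0.001, -0.027] [-0.033, -0.0, -0.0]
[0.0, -0.0, -0.054] [-0.067, -0.0, -0.0]
[0.0, -0.004, -0.081] [-0.1, -0.001, -0.0]
[0.0, -0.011, -0.107] [-0.133, -0.001, -0.0]
[0.0, -0.021, -0.132] [-0.167, -0.001, -0.0]
[0.001, -0.033, -0.156] [-0.2, -0.001, -0.0]
[0.001, -0.048, -0.179] [-0.233, -0.002, -0.001]
[0.001, -0.065, -0.2] [-0.267, -0.002, -0.001]
```

{"name": "step_arm", "arguments": {
  "plan": [
    {"xyz": [0, 0, 0], "angular": [0, 0, 0], "hand": 30},
    {"xyz": [-0.01, 0, 0], "angular": [0, 0, 0], "hand": 10},
    {"xyz": [-0.01, 0, 0], "angular": [0, 0, 0], "hand": 5},
    {"xyz": [-0.01, 0, 0], "angular": [0, 0, 0], "hand": 5},
    {"xyz": [-0.01, 0, 0], "angular": [0, 0, 0], "hand": 5},
    {"xyz": [-0.01, 0, 0], "angular": [0, 0, 0], "hand": 5},
    {"xyz": [-0.01, 0, 0], "angular": [0, 0, 0], "hand": 5},
    {"xyz": [-0.01, 0, 0], "angular": [0, 0, 0], "hand": 5}
  ]
}}

```text
time: 2.82
tcp_pos: [0.6181, 0.2334, 0.0374]
orientation: [3.141, -0.0, 1.223]
wrist_force: [2.9, -0.3, 0.7]
width: 0.0088
grip_force: 30.0
```

```bash
python3 - <<'E'
from h import *
p0,R0,o=cur();print(o['width'],o['grip_force'],o['wrist_force'],p0,o['orientation'])
E
```

```text
0.00879717753755937 30.001987516880035 [ 2.92377412 -0.34395499  0.69413468] [0.61808297 0.23337521 0.03743631] [ 3.14102993e+00 -6.21379929e-05  1.22313096e+00]
```

{"name": "step_arm", "arguments": {
  "plan": [
    {"xyz": [0, 0, -0.027], "angular": [-0.033, 0, 0], "hand": 5},
    {"xyz": [0, 0, -0.054], "angular": [-0.067, 0, 0], "hand": 5},
    {"xyz": [0, -0.004, -0.081], "angular": [-0.1, 0, 0], "hand": 5},
    {"xyz": [0, -0.011, -0.107], "angular": [-0.133, 0, 0], "hand": 5},
    {"xyz": [0, -0.021, -0.132], "angular": [-0.167, 0, 0], "hand": 5},
    {"xyz": [0, -0.033, -0.156], "angular": [-0.2, 0, 0], "hand": 5},
    {"xyz": [0, -0.048, -0.179], "angular": [-0.233, 0, 0], "hand": 5},
    {"xyz": [0, -0.065, -0.2], "angular": [-0.267, 0, 0], "hand": 5}
  ]
}}

```text
time: 3.48
tcp_pos: [0.5956, 0.2414, 0.1152]
orientation: [2.343, 0.0, 1.221]
wrist_force: [1.6, -1.4, 0.5]
width: 0.0091
grip_force: 30.0
```

```bash
cat >> h.py <<'E'
def tlook():
    a=grab('top');W=cloud(a);hsv=cv2.cvtColor(a['frame'],cv2.COLOR_BGR2HSV)
    w=W[165:250,195:280].reshape(-1,3);h=hsv[165:250,195:280].reshape(-1,3)
    k=(h[:,2]<75)&(w[:,2]>.03)&(w[:,2]<.08); print('body',rect(w[k][:,:2]),k.sum())
E
python3 - <<'E'
from h import *
p0,R0,o=cur();print(o['width'],o['grip_force'],o['wrist_force'],o['ft_torque'],p0,o['joints'])
b=grab('side');cv2.imwrite('pics/s2.png',cv2.resize(b['frame'][60:220,200:440],None,fx=3,fy=3,interpolation=2))
print('barpos in T frame',TR.T@(p0-.019*R0[:,2]-TO))
E
```

```text
0.009114387701438239 29.98973786830902 [ 1.57576406 -1.38168467  0.49102693] [-0.15910609  0.68452208 -0.199733  ] [0.59562908 0.24138738 0.11518621] [-1.62784445  0.39756199  0.91479566  2.07232314  0.77020051  0.60290601
 -1.75837609]
barpos in T frame [0.06510193 0.03395337 0.12843653]
```

View pics/s2.png

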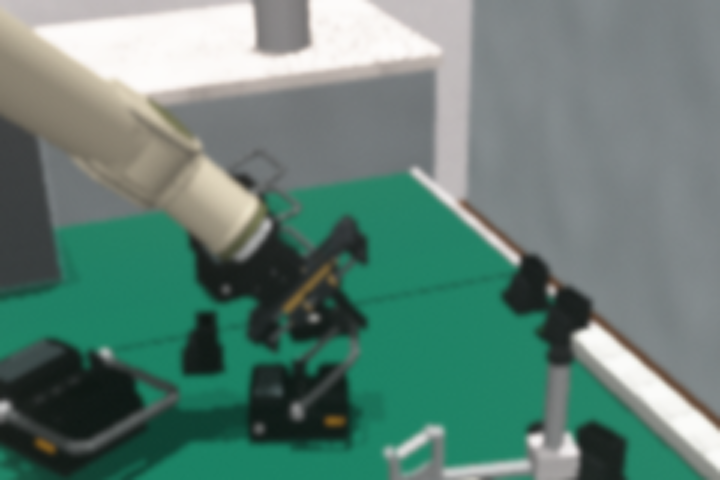

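The bail is up at about 48° (the loop leans up-right around (330,360)) and the terminal body still lies flat. I now open to a cage, level the tool, and sweep the rest.

```bash
python3 - <<'E'
from h import *
p0,R0,o=cur(); bar=p0-.019*R0[:,2]
Rd=down(TY+np.pi/2); d=Ro.from_matrix(R0.T@Rd).as_rotvec(); print(np.rad2deg(d))
T=[]
for k in [0,1,2,3,4,5,6,7,7]:
    R=R0@Ro.from_rotvec(d*k/7).as_matrix(); T.append((bar+.019*R[:,2],R))
rows(T)
E
```

```text
[46.16878621 -0.26649965  0.62311444]
[0.0, -0.0, -0.0] [0.0, 0.0, 0.0]
[-0.0, -0.005, -0.0] [0.037, -0.0, 0.0]
[-0.0, -0.011, -0.001] [0.073, -0.0, 0.001]
[-0.0, -0.016, -0.003] [0.11, -0.001, 0.001]
[-0.0, -0.021, -0.005] [0.147, -0.001, 0.002]
[-0.0, -0.026, -0.008] [0.183, -0.001, 0.002]
[-0.0, -0.03, -0.011] [0.22, -0.001, 0.003]
[-0.0, -0.034, -0.015] [0.256, -0.001, 0.003]
[-0.0, -0.034, -0.015] [0.256, -0.001, 0.003]
```

{"name": "step_arm", "arguments": {
  "plan": [
    {"xyz": [0, 0, 0], "angular": [0, 0, 0], "hand": 36},
    {"xyz": [0, -0.005, 0], "angular": [0.037, 0, 0], "hand": 36},
    {"xyz": [0, -0.011, -0.001], "angular": [0.073, 0, 0.001], "hand": 36},
    {"xyz": [0, -0.016, -0.003], "angular": [0.11, 0, 0.001], "hand": 36},
    {"xyz": [0, -0.021, -0.005], "angular": [0.147, 0, 0.002], "hand": 36},
    {"xyz": [0, -0.026, -0.008], "angular": [0.183, 0, 0.002], "hand": 36},
    {"xyz": [0, -0.03, -0.011], "angular": [0.22, 0, 0.003], "hand": 36},
    {"xyz": [0, -0.034, -0.015], "angular": [0.256, 0, 0.003], "hand": 36}
  ]
}}

```text
time: 4.2
tcp_pos: [0.5839, 0.2453, 0.1102]
orientation: [-3.125, -0.008, 1.212]
wrist_force: [0.9, -1.5, -0.2]
width: 0.0309
grip_force: 0.0
```

```bash
python3 - <<'E'
from h import *
p0,R0,o=cur();print(o['width'],o['wrist_force'],p0,o['orientation'],o['joints'],TR.T@(p0-TO))
Rd=down(TY+np.pi/2);T=[]
for x in (.058,.05,.041,.032,.023,.014,.007,0):
    xb=max(x-.011,0); z=.05+np.sqrt(.105**2-xb**2)-.019
    T.append((TO+TR@np.array([x,.034,z]),Rd))
rows(T)
E
```

```text
0.030924733727519926 [ 0.93121474 -1.51994499 -0.18507078] [0.58388311 0.24534237 0.1101585 ] [-3.12471171 -0.0080959   1.21179479] [-0.83483051  0.46673231  0.49290531  1.58822167 -0.25403769  1.1548865
 -0.64041721] [0.0663305  0.03364448 0.1101585 ]
[0.001, -0.021, -0.036] [-0.005, -0.003, -0.001]
[0.001, -0.042, -0.045] [-0.005, -0.003, -0.001]
[0.001, -0.064, -0.053] [-0.005, -0.003, -0.001]
[0.001, -0.087, -0.058] [-0.005, -0.003, -0.001]
[0.001, -0.109, -0.061] [-0.005, -0.003, -0.001]
[0.001, -0.132, -0.062] [-0.005, -0.003, -0.001]
[0.001, -0.149, -0.062] [-0.005, -0.003, -0.001]
[0.001, -0.167, -0.062] [-0.005, -0.003, -0.001]
```

Joints are back to normal. Now the sweep.

{"name": "step_arm", "arguments": {
  "plan": [
    {"xyz": [0.001, -0.021, -0.03], "angular": [-0.004, -0.002, 0], "hand": 36},
    {"xyz": [0.001, -0.042, -0.044], "angular": [-0.004, -0.002, 0], "hand": 36},
    {"xyz": [0.001, -0.064, -0.053], "angular": [-0.004, -0.002, 0], "hand": 36},
    {"xyz": [0.001, -0.087, -0.058], "angular": [-0.004, -0.002, 0], "hand": 36},
    {"xyz": [0.001, -0.109, -0.061], "angular": [-0.004, -0.002, 0], "hand": 36},
    {"xyz": [0.001, -0.132, -0.062], "angular": [-0.004, -0.002, 0], "hand": 36},
    {"xyz": [0.001, -0.149, -0.062], "angular": [-0.004, -0.002, 0], "hand": 36},
    {"xyz": [0.001, -0.165, -0.062], "angular": [-0.004, -0.002, 0], "hand": 36}
  ]
}}

```text
time: 4.87
tcp_pos: [0.5194, 0.2699, 0.1334]
orientation: [3.139, 0.006, 1.213]
wrist_force: [-0.1, -0.7, -0.1]
width: 0.031
grip_force: 0.0
```

{"name": "step_arm", "arguments": {
  "plan": [
    {"xyz": [0, 0, 0], "angular": [0, 0, 0], "hand": 36},
    {"xyz": [0, 0, 0], "angular": [0, 0, 0], "hand": 36},
    {"xyz": [0, 0, 0], "angular": [0, 0, 0], "hand": 36},
    {"xyz": [0, 0, 0], "angular": [0, 0, 0], "hand": 20},
    {"xyz": [0, 0, 0], "angular": [0, 0, 0], "hand": 5},
    {"xyz": [0, 0, 0], "angular": [0, 0, 0], "hand": 5},
    {"xyz": [0, 0, 0], "angular": [0, 0, 0], "hand": 5},
    {"xyz": [0, 0, 0], "angular": [0, 0, 0], "hand": 5}
  ]
}}

```text
time: 5.53
tcp_pos: [0.521, 0.2688, 0.1333]
orientation: [3.139, 0.007, 1.211]
wrist_force: [-0.2, -0.5, -0.4]
width: 0.008
grip_force: 0.0
```

```bash
python3 - <<'E'
from h import *
p0,R0,o=cur();print(o['time'],o['width'],o['grip_force'],o['wrist_force'],p0,o['orientation'],o['joints'],TR.T@(p0-TO))
b=grab('side');w=grab('wrist')
cv2.imwrite('pics/s3.png',np.hstack([cv2.resize(b['frame'][120:220,260:380],(480,400),interpolation=2),w['frame'][:,160:480]]))
E
```

```text
5.5333 0.007955352525857912 0.0 [-0.19705308 -0.51887932 -0.40356718] [0.52095686 0.26880234 0.13330895] [3.13858078 0.00682866 1.21135761] [-0.96932823  0.33548294  0.50037689  1.70077647 -0.16631714  1.15231658
 -0.78354206] [-0.00082643  0.03381597  0.13330895]
```

View pics/s3.png

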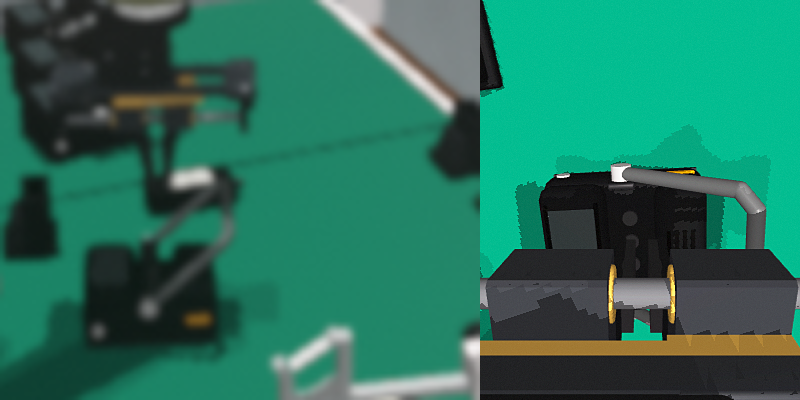

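The bar slipped out under the fingers. The bail still stands at about 45° (bar near (225,235) in the left crop) and the terminal is flat. I measure the bar, then push it from the far side.

```bash
python3 - <<'E'
from h import *
for n in('side','wrist'):
    w=((cloud(load(n))-TO)@TR).reshape(-1,3)
    m=(w[:,0]>.045)&(w[:,0]<.12)&(w[:,1]>-.05)&(w[:,1]<.05)&(w[:,2]>.075)&(w[:,2]<.16)
    q=w[m]; print(n,len(q)); 
    if len(q): print(np.percentile(q,[10,50,90],axis=0).round(4))
f=load('wrist');w=((cloud(f)-TO)@TR).reshape(-1,3)
m=(w[:,0]>-.08)&(w[:,0]<.08)&(abs(w[:,1])<.06)&(w[:,2]>.055)&(w[:,2]<.072);print(np.percentile(w[m],[1,50,99],axis=0).round(4))
E
```

```text
side 43
[[ 0.0586 -0.0469  0.1195]
 [ 0.0626 -0.0185  0.1255]
 [ 0.0691  0.0355  0.1276]]
wrist 502
[[0.0571 0.0361 0.1227]
 [0.0601 0.0424 0.1253]
 [0.0645 0.0485 0.1264]]
[[-0.0744 -0.0515  0.0554]
 [-0.0311  0.0307  0.0615]
 [ 0.0457  0.0579  0.0661]]
```

```bash
sed -i 's/^TY=.*/TY=np.deg2rad(-20.3);TR=Ro.from_euler("z",TY).as_matrix();TO=np.array([.510,.2368,0])-.009*TR[:,0]/' h.py; python3 - <<'E'
from h import *
Rd=down(TY+np.pi/2)
t=lambda x,z:(TO+TR@np.array([x,.034,z]),Rd)
rows([t(.009,.165),t(.072,.165),t(.072,.100)])
E
```

```text
[-0.0, 0.002, -0.079] [0.001, 0.002, -0.002]
[0.001, 0.16, -0.079] [0.001, 0.002, -0.002]
[0.002, 0.16, 0.084] [0.001, 0.002, -0.002]
```

{"name": "step_arm", "arguments": {
  "plan": [
    {"xyz": [0, 0, -0.079], "angular": [0.001, 0.002, -0.002], "hand": 36},
    {"xyz": [0, 0.05, -0.079], "angular": [0.001, 0.002, -0.002], "hand": 36},
    {"xyz": [0, 0.11, -0.079], "angular": [0.001, 0.002, -0.002], "hand": 36},
    {"xyz": [0, 0.16, -0.079], "angular": [0.001, 0.002, -0.002], "hand": 36},
    {"xyz": [0, 0.16, -0.079], "angular": [0.001, 0.002, -0.002], "hand": 36},
    {"xyz": [0, 0.16, -0.02], "angular": [0.001, 0.002, -0.002], "hand": 36},
    {"xyz": [0.002, 0.16, 0.04], "angular": [0.001, 0.002, -0.002], "hand": 36},
    {"xyz": [0.002, 0.16, 0.084], "angular": [0.001, 0.002, -0.002], "hand": 36}
  ]
}}

```text
time: 6.3
tcp_pos: [0.5803, 0.2471, 0.0982]
orientation: [-3.14, 0.001, 1.218]
wrist_force: [-0.5, 0.7, -0.3]
width: 0.0309
grip_force: 0.0
```

```bash
python3 - <<'E'
from h import *
p0,R0,o=cur();print(o['width'],o['wrist_force'],TR.T@(p0-TO))
Rd=down(TY+np.pi/2);T=[]
for x in (.064,.055,.046,.037,.028,.019,.010,.005):
    xb=max(min(x-.010,.071),0); z=.05+np.sqrt(.105**2-xb**2)-.019-.004
    if x>.06: z=.106
    T.append((TO+TR@np.array([x,.034,z]),Rd))
rows(T)
E
```

```text
0.030862111674346625 [-0.46200441  0.74918963 -0.34001594] [0.07131645 0.03404488 0.09817088]
[-0.0, -0.018, -0.02] [-0.0, 0.0, 0.001]
[-0.0, -0.041, -0.059] [-0.0, 0.0, 0.001]
[-0.0, -0.063, -0.069] [-0.0, 0.0, 0.001]
[-0.0, -0.086, -0.076] [-0.0, 0.0, 0.001]
[-0.0, -0.108, -0.081] [-0.0, 0.0, 0.001]
[0.0, -0.131, -0.083] [-0.0, 0.0, 0.001]
[0.0, -0.153, -0.084] [-0.0, 0.0, 0.001]
[0.0, -0.166, -0.084] [-0.0, 0.0, 0.001]
```

{"name": "step_arm", "arguments": {
  "plan": [
    {"xyz": [0, -0.018, 0], "angular": [0, 0, 0], "hand": 36},
    {"xyz": [0, -0.041, -0.02], "angular": [0, 0, 0], "hand": 36},
    {"xyz": [0, -0.063, -0.04], "angular": [0, 0, 0], "hand": 36},
    {"xyz": [0, -0.086, -0.055], "angular": [0, 0, 0], "hand": 36},
    {"xyz": [0, -0.108, -0.065], "angular": [0, 0, 0], "hand": 36},
    {"xyz": [0, -0.131, -0.073], "angular": [0, 0, 0], "hand": 36},
    {"xyz": [0, -0.153, -0.077], "angular": [0, 0, 0], "hand": 36},
    {"xyz": [0, -0.168, -0.08], "angular": [0, 0, 0], "hand": 36}
  ]
}}

```text
time: 6.97
tcp_pos: [0.5168, 0.2711, 0.1326]
orientation: [-3.141, -0.001, 1.219]
wrist_force: [0.5, 0.7, 0.1]
width: 0.0313
grip_force: 0.3
```

```bash
python3 - <<'E'
from h import *
p0,R0,o=cur();print(o['wrist_force'],TR.T@(p0-TO))
b=grab('side');w=grab('wrist')
for n in('side','wrist'):
    w=((cloud(load(n))-TO)@TR).reshape(-1,3)
    for lo,hi in((.075,.115),(.115,.17)):
        m=(w[:,0]>-.04)&(w[:,0]<.1)&(w[:,1]>-.05)&(w[:,1]<(.02 if n=='side' else .07))&(w[:,2]>lo)&(w[:,2]<hi)
        q=w[m]; print(n,len(q)); 
        if len(q): print(np.percentile(q,[10,50,90],axis=0).round(4))
E
```

```text
[0.46156925 0.71248516 0.12751517] [0.00352095 0.03455121 0.13264167]
side 0
side 33
[[ 0.0129 -0.0471  0.153 ]
 [ 0.017  -0.0221  0.1579]
 [ 0.0212  0.0092  0.1601]]
wrist 416
[[-0.0045 -0.0491  0.0785]
 [ 0.0006  0.0646  0.09  ]
 [ 0.0058  0.0674  0.1104]]
wrist 4373
[[-0.0178  0.0149  0.1377]
 [ 0.0107  0.0457  0.1559]
 [ 0.0224  0.0642  0.163 ]]
```

```bash
python3 - <<'E'
from h import *
w=((cloud(load('wrist'))-TO)@TR).reshape(-1,3)
for z in np.arange(.06,.17,.01):
    m=(abs(w[:,2]-z)<.005)&(w[:,1]>.052)&(w[:,1]<.075)&(abs(w[:,0])<.06)
    if m.sum(): print(z.round(3),m.sum(),np.median(w[m],0).round(4))
f=load('wrist');cv2.imwrite('pics/w4.png',np.hstack([f['frame'][100:400,160:480],cv2.resize(load('side')['frame'][120:220,260:380],(360,300),interpolation=2)]))
E
```

```text
0.06 294 [-0.0096  0.0557  0.0577]
0.07 52 [-0.0064  0.0663  0.0699]
0.08 52 [-0.0051  0.0661  0.0802]
0.09 64 [-0.0031  0.0665  0.0899]
0.1 69 [-0.0012  0.0664  0.0996]
0.11 89 [0.0007 0.0666 0.11  ]
0.12 98 [0.0024 0.0668 0.1203]
0.13 114 [0.0044 0.0667 0.13  ]
0.14 159 [0.0062 0.0667 0.1412]
0.15 584 [0.0097 0.0614 0.1503]
0.16 265 [0.0116 0.0548 0.1568]
```

View pics/w4.png

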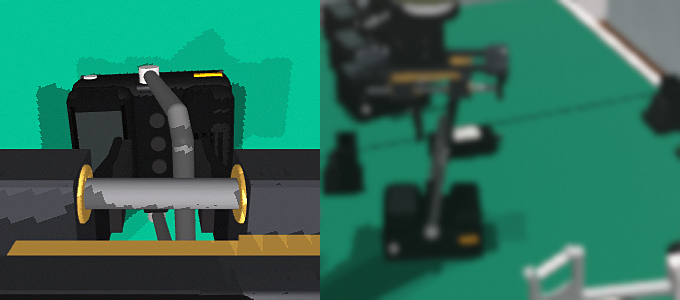

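The bail is inside the cage at about 79° and leaning slightly forward. The pivot is now near x = -10 mm in my terminal frame. I centre over it and close.

```bash
python3 - <<'E'
from h import *
rows([(TO+TR@np.array([-.010,.037,.138]),down(TY+np.pi/2))])
E
```

```text
[0.006, -0.034, -0.015] [-0.0, -0.0, 0.001]
```

{"name": "step_arm", "arguments": {
  "plan": [
    {"xyz": [0.003, -0.01, -0.008], "angular": [0, 0, 0], "hand": 36},
    {"xyz": [0.006, -0.02, -0.013], "angular": [0, 0, 0], "hand": 30},
    {"xyz": [0.006, -0.034, -0.013], "angular": [0, 0, 0], "hand": 20},
    {"xyz": [0.006, -0.034, -0.013], "angular": [0, 0, 0], "hand": 5},
    {"xyz": [0.006, -0.034, -0.013], "angular": [0, 0, 0], "hand": 5},
    {"xyz": [0.006, -0.034, -0.013], "angular": [0, 0, 0], "hand": 5},
    {"xyz": [0.006, -0.034, -0.013], "angular": [0, 0, 0], "hand": 5},
    {"xyz": [0.006, -0.034, -0.013], "angular": [0, 0, 0], "hand": 5}
  ]
}}

```text
time: 7.73
tcp_pos: [0.5062, 0.277, 0.1371]
orientation: [-3.141, 0.001, 1.218]
wrist_force: [0.4, 1.2, 1.3]
width: 0.0091
grip_force: 29.9
```

```bash
python3 - <<'E'
from h import *
p0,R0,o=cur();print(o['width'],o['grip_force'],o['wrist_force'],TR.T@(p0-TO))
f=grab('wrist');w=((cloud(f)-TO)@TR).reshape(-1,3)
for z in np.arange(.06,.17,.01):
    m=(abs(w[:,2]-z)<.005)&(w[:,1]>.052)&(w[:,1]<.075)&(abs(w[:,0])<.06)
    if m.sum(): print(z.round(3),m.sum(),np.median(w[m],0).round(4))
E
```

```text
0.009070154562276908 29.869692027568817 [0.43662409 1.17163907 1.26368812] [-0.00855199  0.036421    0.13709789]
0.06 217 [-0.0052  0.0566  0.0576]
0.07 37 [-0.006   0.0664  0.0703]
0.08 45 [-0.0068  0.0665  0.0809]
0.09 50 [-0.0075  0.0665  0.0905]
0.1 57 [-0.0075  0.0662  0.1   ]
0.11 67 [-0.0076  0.0664  0.1106]
0.12 76 [-0.0077  0.0663  0.1201]
0.13 92 [-0.0086  0.0663  0.13  ]
0.14 114 [-0.0086  0.0662  0.1402]
0.15 503 [-0.0093  0.0617  0.1507]
0.16 294 [-0.0093  0.055   0.1575]
```

The bail is upright, gripped about 33 mm off its middle. I hold briefly, then lift.

{"name": "step_arm", "arguments": {
  "plan": [
    {"xyz": [0, 0, 0], "angular": [0, 0, 0], "hand": 5},
    {"xyz": [0, 0, 0], "angular": [0, 0, 0], "hand": 5},
    {"xyz": [0, 0, -0.01], "angular": [0, 0, 0], "hand": 5},
    {"xyz": [0, 0, -0.05], "angular": [0, 0, 0], "hand": 5},
    {"xyz": [0, 0, -0.12], "angular": [0, 0, 0], "hand": 5},
    {"xyz": [0, 0, -0.2], "angular": [0, 0, 0], "hand": 5},
    {"xyz": [0, 0, -0.28], "angular": [0, 0, 0], "hand": 5},
    {"xyz": [0, 0, -0.33], "angular": [0, 0, 0], "hand": 5}
  ]
}}

```text
time: 8.45
tcp_pos: [0.5065, 0.2771, 0.2723]
orientation: [3.141, -0.001, 1.217]
wrist_force: [1.0, 0.2, -3.1]
width: 0.009
grip_force: 29.9
```

```bash
python3 - <<'E'
from h import *
p0,R0,o=cur();print(o['width'],o['grip_force'],o['wrist_force'],o['ft_torque'],p0)
f=grab('wrist');s=grab('side')
w=((cloud(f)-TO)@TR-[0,0,p0[2]-.1371]).reshape(-1,3)
for z in np.arange(.07,.15,.02):
    m=(abs(w[:,2]-z)<.005)&(w[:,1]>.045)&(w[:,1]<.085)&(abs(w[:,0])<.06)
    if m.sum(): print(z.round(3),m.sum(),np.median(w[m],0).round(4))
m=(w[:,0]>-.1)&(w[:,0]<.08)&(abs(w[:,1]-.03)<.04)&(w[:,2]>.04)&(w[:,2]<.068);
A=np.c_[w[m][:,:2],np.ones(m.sum())];print('top slope',np.linalg.lstsq(A,w[m][:,2],rcond=None)[0])
T=[]
for x in(-.08,):T.append((SO+SR@np.array([x,.033,.267]),down(SY+np.pi/2)))
rows(T)
E
```

```text
0.008999267000793154 29.879837930202484 [ 1.00038808  0.16563114 -3.0884428 ] [-0.02631989  0.05329184 -0.05472621] [0.50649052 0.27707315 0.2723258 ]
0.07 45 [-0.0034  0.0682  0.0701]
0.09 50 [-0.0046  0.0677  0.09  ]
0.11 74 [-0.0058  0.0673  0.1102]
0.13 104 [-0.0069  0.0669  0.1301]
top slope [-0.02441197 -0.0486795   0.05808029]
[-1.131, 0.131, 0.01] [0.001, -0.001, -0.049]
```

{"name": "step_arm", "arguments": {
  "plan": [
    {"xyz": [-0.03, 0.004, 0], "angular": [0, 0, -0.003], "hand": 5},
    {"xyz": [-0.09, 0.011, 0], "angular": [0, 0, -0.006], "hand": 5},
    {"xyz": [-0.17, 0.02, 0], "angular": [0, 0, -0.01], "hand": 5},
    {"xyz": [-0.25, 0.029, 0], "angular": [0, 0, -0.014], "hand": 5},
    {"xyz": [-0.33, 0.038, 0], "angular": [0, 0, -0.018], "hand": 5},
    {"xyz": [-0.41, 0.047, 0], "angular": [0, 0, -0.022], "hand": 5},
    {"xyz": [-0.49, 0.056, 0], "angular": [0, 0, -0.026], "hand": 5},
    {"xyz": [-0.57, 0.066, 0], "angular": [0, 0, -0.03], "hand": 5}
  ]
}}

```text
time: 9.22
tcp_pos: [0.45, 0.0518, 0.267]
orientation: [-3.138, 0.002, 1.313]
wrist_force: [-0.2, -0.2, -3.0]
width: 0.0088
grip_force: 30.0
```

```bash
python3 - <<'E'
from h import *
rows([(SO+SR@np.array([-.08,.033,.267]),down(SY+np.pi/2))]);p0,R0,o=cur();print(o['joints'],o['grip_force'])
E
```

```text
[-0.556, 0.017, 0.001] [-0.001, 0.001, -0.018]
[-0.89218521 -0.12874763  0.62857493  1.84465963  0.0769925   1.40569497
 -0.53798741] 29.996291399002075
```

{"name": "step_arm", "arguments": {
  "plan": [
    {"xyz": [-0.08, 0.002, 0], "angular": [0, 0, -0.003], "hand": 5},
    {"xyz": [-0.16, 0.005, 0], "angular": [0, 0, -0.006], "hand": 5},
    {"xyz": [-0.24, 0.008, 0], "angular": [0, 0, -0.009], "hand": 5},
    {"xyz": [-0.32, 0.01, 0], "angular": [0, 0, -0.012], "hand": 5},
    {"xyz": [-0.4, 0.012, 0], "angular": [0, 0, -0.014], "hand": 5},
    {"xyz": [-0.47, 0.014, 0], "angular": [0, 0, -0.016], "hand": 5},
    {"xyz": [-0.53, 0.016, 0], "angular": [0, 0, -0.018], "hand": 5},
    {"xyz": [-0.556, 0.017, 0], "angular": [0, 0, -0.018], "hand": 5}
  ]
}}

```text
time: 9.88
tcp_pos: [0.3992, -0.166, 0.2674]
orientation: [-3.138, 0.0, 1.366]
wrist_force: [-0.7, -0.5, -3.6]
width: 0.0088
grip_force: 30.0
```

```bash
python3 - <<'E'
from h import *
p0,R0,o=cur();print(o['joints'],o['grip_force'],o['wrist_force'],p0,o['orientation'])
s=grab('side');f=grab('wrist')
rows([(SO+SR@np.array([-.03,.033,.267]),down(SY+np.pi/2))])
w=st(cloud(f)).reshape(-1,3)
for z in np.arange(.2,.28,.02):
    m=(abs(w[:,2]-z)<.005)&(w[:,1]>.045)&(w[:,1]<.085)&(abs(w[:,0]+.08)<.04)
    if m.sum(): print('leg',z.round(3),m.sum(),np.median(w[m],0).round(4))
w=st(cloud(s)).reshape(-1,3)
m=(abs(w[:,0]+.08)<.04)&(w[:,1]<.02)&(w[:,1]>-.05)&(w[:,2]>.25)&(w[:,2]<.31);q=w[m];print(len(q),np.percentile(q,[5,50,95],axis=0).round(4))
print('slope z,x vs y',np.polyfit(q[:,1],q[:,2],1),np.polyfit(q[:,1],q[:,0],1))
cv2.imwrite('pics/s5.png',np.hstack([f['frame'][50:400,130:510],cv2.resize(s['frame'][130:270,260:420],(400,350),interpolation=2)]))
E
```

```text
[-0.73823561 -0.29403726  0.87056057  1.89593416  0.22529935  1.44493826
 -0.12389501] 29.995248019695282 [-0.73096156 -0.46913216 -3.5995105 ] [ 0.39915583 -0.16599458  0.26736783] [-3.13835078e+00  3.18127491e-04  1.36576835e+00]
[-0.002, 0.125, 0.002] [-0.001, -0.0, -0.001]
leg 0.2 42 [-0.0756  0.0639  0.1998]
leg 0.22 53 [-0.0767  0.0632  0.2202]
leg 0.24 76 [-0.0775  0.0627  0.2401]
leg 0.26 97 [-0.0783  0.0621  0.2604]
leg 0.28 466 [-0.0804  0.0577  0.2814]
65 [[-0.0854 -0.0478  0.2854]
 [-0.0814 -0.0135  0.2889]
 [-0.0766  0.0186  0.2917]]
slope z,x vs y [0.05280127 0.28983494] [ 0.01548048 -0.08111188]
```

View pics/s5.png

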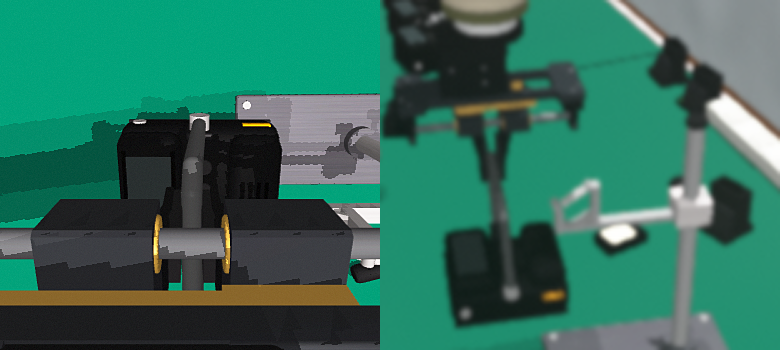

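The terminal hangs level about 80 mm in front of the hook (right crop: terminal at (510,270), hook at (575,205)). Next I move the bar over the bowl.

{"name": "step_arm", "arguments": {
  "plan": [
    {"xyz": [0, 0.015, 0], "angular": [0, 0, 0], "hand": 5},
    {"xyz": [0, 0.045, 0], "angular": [0, 0, 0], "hand": 5},
    {"xyz": [-0.001, 0.08, 0], "angular": [0, 0, 0], "hand": 5},
    {"xyz": [-0.001, 0.115, 0], "angular": [0, 0, 0], "hand": 5},
    {"xyz": [-0.002, 0.15, 0], "angular": [0, 0, 0], "hand": 5},
    {"xyz": [-0.002, 0.18, 0], "angular": [0, 0, 0], "hand": 5},
    {"xyz": [-0.002, 0.195, 0], "angular": [0, 0, 0], "hand": 5},
    {"xyz": [-0.002, 0.2, 0], "angular": [0, 0, 0], "hand": 5}
  ]
}}

```text
time: 10.65
tcp_pos: [0.4813, -0.1776, 0.2683]
orientation: [-3.14, 0.003, 1.372]
wrist_force: [-0.1, -0.1, -3.4]
width: 0.0089
grip_force: 30.0
```

```bash
python3 - <<'E'
from h import *
p0,R0,o=cur();print(o['grip_force'],o['wrist_force'],p0,o['orientation'],'stand TCP',st(p0))
f=grab('wrist');s=grab('side');a=grab('top')
w=st(cloud(f)).reshape(-1,3)
for lo,hi in((.05,.058),(.058,.0655),(.0655,.075)):
  m=(w[:,1]>lo)&(w[:,1]<hi)&(abs(w[:,0])<.03)&(w[:,2]>.2)&(w[:,2]<.3)
  if m.sum(): print('leg',m.sum(),np.percentile(w[m],[5,50,95],axis=0).round(4).tolist())
# hook in wrist view
m=(abs(w[:,1])<.012)&(w[:,0]>.015)&(w[:,0]<.1)&(w[:,2]>.19)&(w[:,2]<.28)
for x0 in(.025,.04,.06,.08):
  k=m&(abs(w[:,0]-x0)<.006)
  if k.sum(): print('hook',x0,k.sum(),np.median(w[k],0).round(4))
w=st(cloud(s)).reshape(-1,3)
m=(abs(w[:,0])<.04)&(w[:,1]<-.012)&(w[:,1]>-.045)&(w[:,2]>.272)&(w[:,2]<.31);q=w[m];print('bar',len(q),np.percentile(q,[5,50,95],axis=0).round(4))
cv2.imwrite('pics/s6.png',np.hstack([f['frame'][50:400,130:530],cv2.resize(s['frame'][170:250,310:400],(394,350),interpolation=2)]))
E
```

```text
29.994345903396606 [-0.08336745 -0.11435896 -3.3879247 ] [ 0.48131095 -0.17761268  0.26828075] [-3.13988815e+00  2.86034759e-03  1.37195777e+00] stand TCP [0.00218517 0.03696506 0.26828075]
leg 414 [[-0.0026, 0.0506, 0.2859], [0.002, 0.0545, 0.2897], [0.0061, 0.0577, 0.2918]]
leg 443 [[-0.0022, 0.0584, 0.2762], [0.002, 0.0619, 0.2836], [0.0067, 0.0652, 0.2876]]
leg 711 [[-0.0004, 0.0659, 0.2079], [0.0044, 0.0683, 0.2535], [0.0097, 0.0708, 0.2801]]
hook 0.04 70 [0.0402 0.0101 0.1924]
hook 0.06 65 [0.06   0.0101 0.1932]
bar 32 [[-0.0031 -0.0438  0.285 ]
 [ 0.0006 -0.0322  0.2878]
 [ 0.0058 -0.0145  0.2896]]
```

View pics/s6.png

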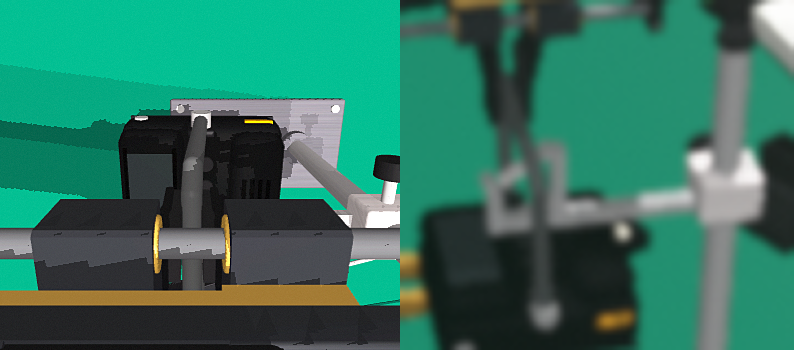

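The bar sits over the bowl between nose and bracket (right crop: nose (492,185), bracket (555,150), bail leg (540,200)). I correct y by about 4 mm and start down.

{"name": "step_arm", "arguments": {
  "plan": [
    {"xyz": [-0.005, -0.003, 0], "angular": [0, 0, 0], "hand": 5},
    {"xyz": [-0.01, -0.005, 0.005], "angular": [0, 0, 0], "hand": 5},
    {"xyz": [-0.01, -0.005, 0.015], "angular": [0, 0, 0], "hand": 5},
    {"xyz": [-0.01, -0.005, 0.025], "angular": [0, 0, 0], "hand": 5},
    {"xyz": [-0.01, -0.005, 0.035], "angular": [0, 0, 0], "hand": 5},
    {"xyz": [-0.01, -0.005, 0.042], "angular": [0, 0, 0], "hand": 5},
    {"xyz": [-0.01, -0.005, 0.047], "angular": [0, 0, 0], "hand": 5},
    {"xyz": [-0.01, -0.005, 0.05], "angular": [0, 0, 0], "hand": 5}
  ]
}}

```text
time: 11.47
tcp_pos: [0.4771, -0.1829, 0.249]
orientation: [-3.141, 0.001, 1.369]
wrist_force: [1.0, 0.2, -3.1]
width: 0.0087
grip_force: 30.0
```

```bash
cat >> h.py <<'E'
def rep():
    p0,R0,o=cur();print(o['time'],'F',np.round(o['wrist_force'],2),'M',np.round(o['ft_torque'],3),'standTCP',st(p0).round(4),'rpy',np.round(o['orientation'],3),o['grip_force'])
E
python3 -c "
from h import *
rep()"
```

```text
11.4667 F [ 0.98  0.21 -3.11] M [-0.029  0.065 -0.019] standTCP [-0.0009  0.0309  0.249 ] rpy [-3.141e+00  1.000e-03  1.369e+00] 29.995771944522858
```

{"name": "step_arm", "arguments": {
  "plan": [
    {"xyz": [0, 0.002, 0.0025], "angular": [0, 0, 0], "hand": 5},
    {"xyz": [0, 0.002, 0.005], "angular": [0, 0, 0], "hand": 5},
    {"xyz": [0, 0.002, 0.0075], "angular": [0, 0, 0], "hand": 5},
    {"xyz": [0, 0.002, 0.01], "angular": [0, 0, 0], "hand": 5},
    {"xyz": [0, 0.002, 0.0125], "angular": [0, 0, 0], "hand": 5},
    {"xyz": [0, 0.002, 0.015], "angular": [0, 0, 0], "hand": 5},
    {"xyz": [0, 0.002, 0.0175], "angular": [0, 0, 0], "hand": 5},
    {"xyz": [0, 0.002, 0.02], "angular": [0, 0, 0], "hand": 5}
  ]
}}

```text
time: 12.13
tcp_pos: [0.478, -0.1831, 0.2413]
orientation: [-3.141, 0.0, 1.369]
wrist_force: [-0.6, 1.1, -1.4]
width: 0.0092
grip_force: 30.0
```

```bash
python3 -c "
from h import *
rep()"
```

```text
12.1333 F [-0.61  1.12 -1.4 ] M [ 0.113  0.176 -0.001] standTCP [1.000e-04 3.090e-02 2.413e-01] rpy [-3.141  0.     1.369] 29.995809495449066
```

Keeper contact (about 2 N), where expected. I continue at 1 mm per row.

{"name": "step_arm", "arguments": {
  "plan": [
    {"xyz": [0, 0, 0.0025], "angular": [0, 0, 0], "hand": 5},
    {"xyz": [0, 0, 0.005], "angular": [0, 0, 0], "hand": 5},
    {"xyz": [0, 0, 0.0075], "angular": [0, 0, 0], "hand": 5},
    {"xyz": [0, 0, 0.01], "angular": [0, 0, 0], "hand": 5},
    {"xyz": [0, 0, 0.0125], "angular": [0, 0, 0], "hand": 5},
    {"xyz": [0, 0, 0.015], "angular": [0, 0, 0], "hand": 5},
    {"xyz": [0, 0, 0.0175], "angular": [0, 0, 0], "hand": 5},
    {"xyz": [0, 0, 0.0175], "angular": [0, 0, 0], "hand": 5}
  ]
}}

```text
time: 12.8
tcp_pos: [0.4779, -0.1832, 0.2342]
orientation: [-3.141, 0.001, 1.369]
wrist_force: [-1.4, 1.2, 4.5]
width: 0.009
grip_force: 30.0
```

```bash
python3 -c "
from h import *
rep()"
```

```text
12.8 F [-1.38  1.19  4.46] M [-0.149  0.514 -0.001] standTCP [-0.      0.0308  0.2342] rpy [-3.141e+00  1.000e-03  1.369e+00] 30.009239315986633
```

{"name": "step_arm", "arguments": {
  "plan": [
    {"xyz": [0, 0, 0.0015], "angular": [0, 0, 0], "hand": 5},
    {"xyz": [0, 0, 0.003], "angular": [0, 0, 0], "hand": 5},
    {"xyz": [0, 0, 0.0045], "angular": [0, 0, 0], "hand": 5},
    {"xyz": [0, 0, 0.006], "angular": [0, 0, 0], "hand": 5},
    {"xyz": [0, 0, 0.0075], "angular": [0, 0, 0], "hand": 5},
    {"xyz": [0, 0, 0.009], "angular": [0, 0, 0], "hand": 5},
    {"xyz": [0, 0, 0.0105], "angular": [0, 0, 0], "hand": 5},
    {"xyz": [0, 0, 0.0105], "angular": [0, 0, 0], "hand": 5}
  ]
}}

```text
time: 13.47
tcp_pos: [0.4778, -0.1832, 0.23]
orientation: [-3.141, 0.0, 1.369]
wrist_force: [-2.5, 1.4, 3.3]
width: 0.009
grip_force: 30.0
```

```bash
python3 -c "
from h import *
rep()"
```

```text
13.4667 F [-2.53  1.38  3.26] M [-0.029  0.82  -0.089] standTCP [-1.00e-04  3.08e-02  2.30e-01] rpy [-3.141  0.     1.369] 30.03652811050415
```

{"name": "step_arm", "arguments": {
  "plan": [
    {"xyz": [0, 0, 0.0015], "angular": [0, 0, 0], "hand": 5},
    {"xyz": [0, 0, 0.003], "angular": [0, 0, 0], "hand": 5},
    {"xyz": [0, 0, 0.0045], "angular": [0, 0, 0], "hand": 5},
    {"xyz": [0, 0, 0.006], "angular": [0, 0, 0], "hand": 5},
    {"xyz": [0, 0, 0.0075], "angular": [0, 0, 0], "hand": 5},
    {"xyz": [0, 0, 0.009], "angular": [0, 0, 0], "hand": 5},
    {"xyz": [0, 0, 0.0105], "angular": [0, 0, 0], "hand": 5},
    {"xyz": [0, 0, 0.0105], "angular": [0, 0, 0], "hand": 5}
  ]
}}

```text
time: 14.13
tcp_pos: [0.4778, -0.1832, 0.2257]
orientation: [-3.141, 0.0, 1.369]
wrist_force: [-4.1, 0.2, 4.9]
width: 0.0088
grip_force: 30.1
```

```bash
python3 -c "
from h import *
rep()"
```

```text
14.1333 F [-4.07  0.2   4.92] M [-0.043  1.023 -0.131] standTCP [-1.000e-04  3.080e-02  2.257e-01] rpy [-3.141  0.     1.369] 30.065431594848633
```

```bash
python3 - <<'E'
from h import *
rep();f=grab('wrist');s=grab('side')
w=st(cloud(f)).reshape(-1,3)
for z in (.15,.17,.19,.21):
  m=(abs(w[:,2]-z)<.005)&(w[:,1]>.045)&(w[:,1]<.085)&(abs(w[:,0])<.03)
  if m.sum(): print('leg',z,m.sum(),np.median(w[m],0).round(4))
w=st(cloud(s)).reshape(-1,3)
m=(abs(w[:,0])<.03)&(w[:,1]<-.02)&(w[:,1]>-.048)&(w[:,2]>.225)&(w[:,2]<.28);q=w[m];print('bar',len(q),np.percentile(q,[5,50,95],axis=0).round(4).tolist())
m=(abs(w[:,0])<.03)&(w[:,1]<-.048)&(w[:,1]>-.08)&(w[:,2]>.1)&(w[:,2]<.28);q=w[m];print('leg-',len(q),np.percentile(q,[5,50,95],axis=0).round(4).tolist())
E
```

```text
14.1333 F [-4.07  0.2   4.92] M [-0.043  1.023 -0.131] standTCP [-1.000e-04  3.080e-02  2.257e-01] rpy [-3.141  0.     1.369] 30.065431594848633
leg 0.15 221 [0.0035 0.0482 0.1476]
leg 0.17 44 [0.0054 0.0606 0.1705]
leg 0.19 59 [0.0035 0.0607 0.1901]
leg 0.21 79 [0.0025 0.0607 0.2102]
bar 23 [[-0.0057, -0.0465, 0.245], [-0.0024, -0.0373, 0.2476], [0.0028, -0.0231, 0.2503]]
leg- 370 [[-0.0251, -0.0648, 0.1033], [-0.0001, -0.0535, 0.1366], [0.0233, -0.049, 0.2397]]
```

{"name": "step_arm", "arguments": {
  "plan": [
    {"xyz": [0, -0.002, 0], "angular": [0, 0, 0], "hand": 5},
    {"xyz": [0, -0.004, 0.001], "angular": [0, 0, 0], "hand": 5},
    {"xyz": [0, -0.005, 0.002], "angular": [0, 0, 0], "hand": 5},
    {"xyz": [0, -0.005, 0.0035], "angular": [0, 0, 0], "hand": 5},
    {"xyz": [0, -0.005, 0.005], "angular": [0, 0, 0], "hand": 5},
    {"xyz": [0, -0.005, 0.0065], "angular": [0, 0, 0], "hand": 5},
    {"xyz": [0, -0.005, 0.0075], "angular": [0, 0, 0], "hand": 5},
    {"xyz": [0, -0.005, 0.0075], "angular": [0, 0, 0], "hand": 5}
  ]
}}

```text
time: 14.9
tcp_pos: [0.476, -0.1827, 0.2228]
orientation: [-3.141, 0.0, 1.369]
wrist_force: [-3.6, 0.9, 3.8]
width: 0.0087
grip_force: 30.1
```

```bash
python3 -c "
from h import *
rep()"
```

```text
14.9 F [-3.63  0.85  3.85] M [ 0.018  0.883 -0.106] standTCP [-0.002   0.0309  0.2228] rpy [-3.141  0.     1.369] 30.06221204996109
```

{"name": "step_arm", "arguments": {
  "plan": [
    {"xyz": [0, 0, 0.0015], "angular": [0, 0, 0], "hand": 5},
    {"xyz": [0, -0.001, 0.003], "angular": [0, 0, 0], "hand": 5},
    {"xyz": [0, -0.002, 0.0045], "angular": [0, 0, 0], "hand": 5},
    {"xyz": [0, -0.002, 0.006], "angular": [0, 0, 0], "hand": 5},
    {"xyz": [0, -0.002, 0.0075], "angular": [0, 0, 0], "hand": 5},
    {"xyz": [0, -0.002, 0.009], "angular": [0, 0, 0], "hand": 5},
    {"xyz": [0, -0.002, 0.01], "angular": [0, 0, 0], "hand": 5},
    {"xyz": [0, -0.002, 0.01], "angular": [0, 0, 0], "hand": 5}
  ]
}}

```text
time: 15.57
tcp_pos: [0.4752, -0.1826, 0.2188]
orientation: [-3.141, 0.0, 1.369]
wrist_force: [-3.8, 0.9, 3.3]
width: 0.0088
grip_force: 30.1
```

```bash
python3 -c "
from h import *
rep()"
```

```text
15.5667 F [-3.76  0.95  3.29] M [-0.002  0.902 -0.097] standTCP [-0.0028  0.0309  0.2188] rpy [-3.141  0.     1.369] 30.062478482723236
```

{"name": "step_arm", "arguments": {
  "plan": [
    {"xyz": [0, 0, 0.0015], "angular": [0, 0, 0], "hand": 5},
    {"xyz": [0, 0, 0.003], "angular": [0, 0, 0], "hand": 5},
    {"xyz": [0, 0, 0.0045], "angular": [0, 0, 0], "hand": 5},
    {"xyz": [0, 0, 0.006], "angular": [0, 0, 0], "hand": 5},
    {"xyz": [0, 0, 0.0075], "angular": [0, 0, 0], "hand": 5},
    {"xyz": [0, 0, 0.009], "angular": [0, 0, 0], "hand": 5},
    {"xyz": [0, 0, 0.01], "angular": [0, 0, 0], "hand": 5},
    {"xyz": [0, 0, 0.01], "angular": [0, 0, 0], "hand": 5}
  ]
}}

```text
time: 16.23
tcp_pos: [0.4753, -0.1824, 0.2144]
orientation: [-3.141, 0.0, 1.369]
wrist_force: [0.2, -0.5, -3.3]
width: 0.0093
grip_force: 30.0
```

```bash
python3 -c "
from h import *
rep()"
```

```text
16.2333 F [ 0.16 -0.45 -3.29] M [-0.039  0.015  0.064] standTCP [-0.0027  0.0311  0.2144] rpy [-3.141  0.     1.369] 29.995398223400116
```

The bar is past the keeper and hangs free again. I feel down for the seat, gently.

{"name": "step_arm", "arguments": {
  "plan": [
    {"xyz": [0, 0.001, 0.0015], "angular": [0, 0, 0], "hand": 5},
    {"xyz": [0, 0.002, 0.003], "angular": [0, 0, 0], "hand": 5},
    {"xyz": [0, 0.003, 0.0045], "angular": [0, 0, 0], "hand": 5},
    {"xyz": [0, 0.004, 0.006], "angular": [0, 0, 0], "hand": 5},
    {"xyz": [0, 0.004, 0.0075], "angular": [0, 0, 0], "hand": 5},
    {"xyz": [0, 0.004, 0.009], "angular": [0, 0, 0], "hand": 5},
    {"xyz": [0, 0.004, 0.01], "angular": [0, 0, 0], "hand": 5},
    {"xyz": [0, 0.004, 0.01], "angular": [0, 0, 0], "hand": 5}
  ]
}}

```text
time: 16.9
tcp_pos: [0.4768, -0.1829, 0.2108]
orientation: [-3.141, 0.0, 1.369]
wrist_force: [-0.3, 0.0, -3.2]
width: 0.009
grip_force: 30.0
```

```bash
python3 -c "
from h import *
rep()"
```

```text
16.9 F [-0.29  0.04 -3.21] M [0.072 0.076 0.051] standTCP [-0.0012  0.0308  0.2108] rpy [-3.141  0.     1.369] 29.99534010887146
```

{"name": "step_arm", "arguments": {
  "plan": [
    {"xyz": [0, 0, 0.001], "angular": [0, 0, 0], "hand": 5},
    {"xyz": [0, 0, 0.002], "angular": [0, 0, 0], "hand": 5},
    {"xyz": [0, 0, 0.003], "angular": [0, 0, 0], "hand": 5},
    {"xyz": [0, 0, 0.004], "angular": [0, 0, 0], "hand": 5},
    {"xyz": [0, 0, 0.005], "angular": [0, 0, 0], "hand": 5},
    {"xyz": [0, 0, 0.006], "angular": [0, 0, 0], "hand": 5},
    {"xyz": [0, 0, 0.007], "angular": [0, 0, 0], "hand": 5},
    {"xyz": [0, 0, 0.007], "angular": [0, 0, 0], "hand": 5}
  ]
}}

```text
time: 17.57
tcp_pos: [0.4768, -0.1829, 0.2081]
orientation: [-3.141, 0.0, 1.369]
wrist_force: [-0.3, 0.0, -3.0]
width: 0.0089
grip_force: 30.0
```

```bash
python3 -c "
from h import *
rep()"
```

```text
17.5667 F [-0.27  0.04 -3.01] M [-0.009  0.049 -0.023] standTCP [-0.0012  0.0309  0.2081] rpy [-3.141  0.     1.369] 29.995231926441193
```

{"name": "step_arm", "arguments": {
  "plan": [
    {"xyz": [0, 0, 0.001], "angular": [0, 0, 0], "hand": 5},
    {"xyz": [0, 0, 0.002], "angular": [0, 0, 0], "hand": 5},
    {"xyz": [0, 0, 0.003], "angular": [0, 0, 0], "hand": 5},
    {"xyz": [0, 0, 0.004], "angular": [0, 0, 0], "hand": 5},
    {"xyz": [0, 0, 0.005], "angular": [0, 0, 0], "hand": 5},
    {"xyz": [0, 0, 0.005], "angular": [0, 0, 0], "hand": 5},
    {"xyz": [0, 0, 0.005], "angular": [0, 0, 0], "hand": 5},
    {"xyz": [0, 0, 0.005], "angular": [0, 0, 0], "hand": 5}
  ]
}}

```text
time: 18.23
tcp_pos: [0.4768, -0.1829, 0.2062]
orientation: [-3.141, 0.0, 1.369]
wrist_force: [0.5, -0.6, -3.9]
width: 0.0088
grip_force: 30.0
```

```bash
python3 -c "
from h import *
rep()"
```

```text
18.2333 F [ 0.52 -0.59 -3.93] M [ 0.02   0.116 -0.008] standTCP [-0.0011  0.0309  0.2062] rpy [-3.141  0.     1.369] 29.99553233385086
```

{"name": "step_arm", "arguments": {
  "plan": [
    {"xyz": [0, 0, 0.001], "angular": [0, 0, 0], "hand": 5},
    {"xyz": [0, 0, 0.002], "angular": [0, 0, 0], "hand": 5},
    {"xyz": [0, 0, 0.003], "angular": [0, 0, 0], "hand": 5},
    {"xyz": [0, 0, 0.004], "angular": [0, 0, 0], "hand": 5},
    {"xyz": [0, 0, 0.005], "angular": [0, 0, 0], "hand": 5},
    {"xyz": [0, 0, 0.005], "angular": [0, 0, 0], "hand": 5},
    {"xyz": [0, 0, 0.005], "angular": [0, 0, 0], "hand": 5},
    {"xyz": [0, 0, 0.005], "angular": [0, 0, 0], "hand": 5}
  ]
}}

```text
time: 18.9
tcp_pos: [0.477, -0.1828, 0.2044]
orientation: [3.141, 0.0, 1.369]
wrist_force: [-0.5, 1.5, 3.0]
width: 0.0089
grip_force: 30.0
```

```bash
python3 -c "
from h import *
rep()"
```

```text
18.9 F [-0.48  1.45  3.05] M [ 0.319  0.286 -0.037] standTCP [-0.001   0.031   0.2044] rpy [3.141 0.    1.369] 30.001618266105652
```

Seat contact: about 6.4 N on the hook. I check the keeper before letting go.

```bash
python3 - <<'E'
from h import *
rep();s=grab('side');a=grab('top');f=grab('wrist')
cv2.imwrite('pics/s7.png',np.hstack([cv2.resize(s['frame'][185:235,325:375],(500,500),interpolation=2),cv2.resize(f['frame'][50:400,200:560],(300,290))[:,:].copy() if 0 else cv2.copyMakeBorder(cv2.resize(f['frame'][50:400,200:560],(300,290)),0,210,0,0,0)]))
for n in('side','top'):
    w=st(cloud(load(n))).reshape(-1,3)
    for x0 in(-15,-8,0,8,16,24):
        m=(abs(w[:,0]-x0/1e3)<.004)&(abs(w[:,1])<.012)&(w[:,2]>.2)&(w[:,2]<.28)
        if m.sum(): print(n,x0,m.sum(),np.sort(w[m,2]).round(3)[-8:])
E
```

```text
18.9 F [-0.48  1.45  3.05] M [ 0.319  0.286 -0.037] standTCP [-0.001   0.031   0.2044] rpy [3.141 0.    1.369] 30.001618266105652
side -15 41 [0.247 0.249 0.249 0.249 0.25  0.25  0.279 0.28 ]
side -8 33 [0.247 0.247 0.247 0.248 0.249 0.249 0.249 0.25 ]
side 0 24 [0.251 0.251 0.251 0.252 0.253 0.254 0.254 0.255]
side 8 25 [0.258 0.258 0.258 0.259 0.259 0.26  0.26  0.26 ]
side 16 38 [0.265 0.266 0.267 0.267 0.268 0.268 0.269 0.279]
side 24 59 [0.266 0.266 0.266 0.266 0.266 0.267 0.267 0.28 ]
```

View pics/s7.png

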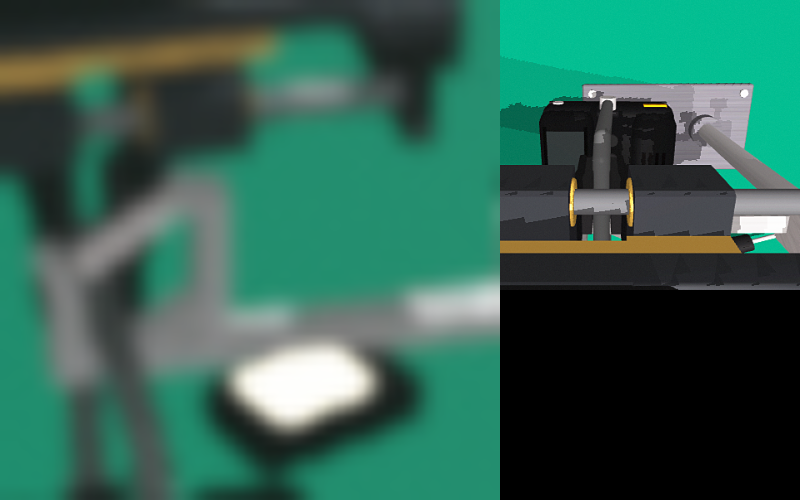

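The keeper leaf runs straight from nose (50,245) to bracket (190,190) as before, so it is closed over the bar. I hold briefly, then open.

{"name": "step_arm", "arguments": {
  "plan": [
    {"xyz": [0, 0, 0], "angular": [0, 0, 0], "hand": 5},
    {"xyz": [0, 0, 0], "angular": [0, 0, 0], "hand": 5},
    {"xyz": [0, 0, 0], "angular": [0, 0, 0], "hand": 5},
    {"xyz": [0, 0, 0], "angular": [0, 0, 0], "hand": 5},
    {"xyz": [0, 0, -0.001], "angular": [0, 0, 0], "hand": 14},
    {"xyz": [0, 0, -0.001], "angular": [0, 0, 0], "hand": 40},
    {"xyz": [0, 0, -0.001], "angular": [0, 0, 0], "hand": 40},
    {"xyz": [0, 0, -0.001], "angular": [0, 0, 0], "hand": 40}
  ]
}}

```text
time: 19.72
tcp_pos: [0.4766, -0.1833, 0.2044]
orientation: [-3.141, 0.001, 1.368]
wrist_force: [-0.7, 0.3, -0.2]
width: 0.0247
grip_force: 0.0
```

```bash
python3 -c "
from h import *
rep();print(cur()[2]['width'])"
```

```text
19.7167 F [-0.73  0.32 -0.23] M [-0.092  0.056  0.002] standTCP [-0.0013  0.0305  0.2044] rpy [-3.141e+00  1.000e-03  1.368e+00] 0.0
0.024715719972073943
```

{"name": "step_arm", "arguments": {
  "plan": [
    {"xyz": [0, 0, 0], "angular": [0, 0, 0], "hand": 40},
    {"xyz": [0, 0, 0], "angular": [0, 0, 0], "hand": 40},
    {"xyz": [0, 0, -0.02], "angular": [0, 0, 0], "hand": 40},
    {"xyz": [0, 0, -0.06], "angular": [0, 0, 0], "hand": 40},
    {"xyz": [0, 0, -0.12], "angular": [0, 0, 0], "hand": 40},
    {"xyz": [0, 0, -0.19], "angular": [0, 0, 0], "hand": 40},
    {"xyz": [0, 0, -0.26], "angular": [0, 0, 0], "hand": 40},
    {"xyz": [0, 0, -0.3], "angular": [0, 0, 0], "hand": 40}
  ]
}}

```text
time: 20.38
tcp_pos: [0.4773, -0.1835, 0.3279]
orientation: [3.139, -0.0, 1.368]
wrist_force: [0.2, 0.1, -0.5]
width: 0.0348
grip_force: 0.0
```

{"name": "step_arm", "arguments": {
  "plan": [
    {"xyz": [0, 0, 0], "angular": [0, 0, 0], "hand": 40},
    {"xyz": [0, 0, 0], "angular": [0, 0, 0], "hand": 40},
    {"xyz": [0, 0, 0], "angular": [0, 0, 0], "hand": 40},
    {"xyz": [0, 0, 0], "angular": [0, 0, 0], "hand": 40},
    {"xyz": [0, 0, 0], "angular": [0, 0, 0], "hand": 40},
    {"xyz": [0, 0, 0], "angular": [0, 0, 0], "hand": 40},
    {"xyz": [0, 0, 0], "angular": [0, 0, 0], "hand": 40},
    {"xyz": [0, 0, 0], "angular": [0, 0, 0], "hand": 40}
  ]
}}

```text
time: 21.05
tcp_pos: [0.4767, -0.1829, 0.3243]
orientation: [-3.141, 0.001, 1.369]
wrist_force: [0.6, 0.3, -1.3]
width: 0.0347
grip_force: 0.0
```

```bash
python3 - <<'E'
from h import *
rep()
for i in range(2):
    s=grab('side');f=grab('wrist')
    w=st(cloud(s)).reshape(-1,3)
    for x0 in(-8,0,8,16):
        m=(abs(w[:,0]-x0/1e3)<.004)&(abs(w[:,1])<.012)&(w[:,2]>.2)&(w[:,2]<.28)
        if m.sum(): print(x0,np.sort(w[m,2]).round(3)[-5:])
    w=st(cloud(f)).reshape(-1,3)
    m=(w[:,2]>.225)&(w[:,2]<.232)&(abs(w[:,0])<.03)&(abs(w[:,1])<.07);print('bar',m.sum(),np.median(w[m],0).round(4))
    m=(w[:,2]>.11)&(w[:,2]<.16)&(abs(w[:,0])<.07)&(abs(w[:,1])<.05)
    A=np.c_[w[m][:,:2],np.ones(m.sum())]
    if m.sum()>50: print('top slope',m.sum(),np.linalg.lstsq(A,w[m][:,2],rcond=None)[0].round(4))
E
```

```text
21.05 F [ 0.64  0.28 -1.34] M [-0.135  0.04  -0.013] standTCP [-0.0012  0.0309  0.3243] rpy [-3.141e+00  1.000e-03  1.369e+00] 0.0
-8 [0.248 0.248 0.249 0.249 0.252]
0 [0.254 0.254 0.254 0.255 0.255]
8 [0.258 0.259 0.259 0.261 0.261]
16 [0.267 0.267 0.267 0.267 0.268]
bar 925 [-0.0004  0.0099  0.2264]
top slope 5687 [-0.0367 -0.0211  0.1274]
-8 [0.248 0.248 0.248 0.249 0.251]
0 [0.253 0.254 0.254 0.256 0.258]
8 [0.258 0.259 0.259 0.261 0.262]
16 [0.265 0.266 0.268 0.268 0.268]
bar 921 [-0.0004  0.0102  0.2264]
top slope 5722 [-0.0431 -0.0207  0.1273]
```

The terminal hangs home, the keeper is closed, it is level and at rest, and the gripper is clear.

```bash
python3 -c "
from station import bot
print(bot.close_job())"
```

```text
the job is handed in; nothing more can be done
None
```

I handed the job in after 21 s on the robot's clock: the terminal hangs level from its bail, with the bar home on the hook, the keeper closed over it and the gripper clear; the force peaked at about 9 N in my readings (taken between moves), but the hand-in gave no verdict.

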